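# Sort left and right rack brackets into the drawer trays

## Task

Put the loose tube-rack brackets away: pull the drawer out to its stop, put every left-hand bracket in the blue tray and every right-hand one in the orange tray, then, once all are in, push the drawer fully shut with the trays still in it. A bracket is left-handed if, standing web up with its toe end pointing away from you, its toe sticks out to the left; its colour does not matter. Leave everything else on the bench where it is.

Things in the scene. Friction and masses are not known exactly. Their poses are not given: they have to be found in the camera images.
- left1_mid (a point): Left-hand bracket: its toe is on its left (+y). Bar 76 x 18 x 8 mm lying flat; on its centre line a web 56 long, 12 thick, 40 high, to grip; toe 24 long, 8 thick, juts 20 mm from the bar's side at its +x end. 76 x 38 x 48 mm, 70 g, starts web up. Point: on the web's centre, 24 mm above the underside; x along the bar to the toe end, z up. Yellow or white, whatever its hand. May be absent.
- right1_mid (a point): Right-hand bracket: its toe is on its right (-y). Bar 76 x 18 x 8 mm lying flat; on its centre line a web 56 long, 12 thick, 40 high, to grip; toe 24 long, 8 thick, juts 20 mm from the bar's side at its +x end. 76 x 38 x 48 mm, 70 g, starts web up. Point: on the web's centre, 24 mm above the underside; x along the bar to the toe end, z up. Yellow or white, whatever its hand. May be absent.
- left2_mid (a point): Left-hand bracket: its toe is on its left (+y). Bar 76 x 18 x 8 mm lying flat; on its centre line a web 56 long, 12 thick, 40 high, to grip; toe 24 long, 8 thick, juts 20 mm from the bar's side at its +x end. 76 x 38 x 48 mm, 70 g, starts web up. Point: on the web's centre, 24 mm above the underside; x along the bar to the toe end, z up. Yellow or white, whatever its hand. May be absent.
- right2_mid (a point): Right-hand bracket: its toe is on its right (-y). Bar 76 x 18 x 8 mm lying flat; on its centre line a web 56 long, 12 thick, 40 high, to grip; toe 24 long, 8 thick, juts 20 mm from the bar's side at its +x end. 76 x 38 x 48 mm, 70 g, starts web up. Point: on the web's centre, 24 mm above the underside; x along the bar to the toe end, z up. Yellow or white, whatever its hand. May be absent.
- left3_mid (a point): Left-hand bracket: its toe is on its left (+y). Bar 76 x 18 x 8 mm lying flat; on its centre line a web 56 long, 12 thick, 40 high, to grip; toe 24 long, 8 thick, juts 20 mm from the bar's side at its +x end. 76 x 38 x 48 mm, 70 g, starts web up. Point: on the web's centre, 24 mm above the underside; x along the bar to the toe end, z up. Yellow or white, whatever its hand. May be absent.
- right3_mid (a point): Right-hand bracket: its toe is on its right (-y). Bar 76 x 18 x 8 mm lying flat; on its centre line a web 56 long, 12 thick, 40 high, to grip; toe 24 long, 8 thick, juts 20 mm from the bar's side at its +x end. 76 x 38 x 48 mm, 70 g, starts web up. Point: on the web's centre, 24 mm above the underside; x along the bar to the toe end, z up. Yellow or white, whatever its hand. May be absent.
- tray_left_floor (a point): Blue tray for left-hand brackets (white outline of one on its floor), loose; 142 (x) x 160 (y) x 16 mm, walls and floor 3 mm. Point: centre of its inner floor, axes along its sides, z up. The two trays lie side by side in the drawer along y, 163 mm between centres, in either order. Three brackets fit in one, lying along x with webs 44 mm apart in y.
- tray_right_floor (a point): Orange tray for right-hand brackets (white outline of one on its floor), loose; 142 (x) x 160 (y) x 16 mm, walls and floor 3 mm. Point: centre of its inner floor, axes along its sides, z up. The two trays lie side by side in the drawer along y, 163 mm between centres, in either order. Three brackets fit in one, lying along x with webs 44 mm apart in y.
- drawer (a joint): Drawer of a low fixed cabinet (wooden, 240 deep x 370 wide x 95 mm high, standing on the bench): 0 is closed, grows as it is pulled out, 0.155 m is its stop. It slides stiffly (about 1.2 N) and stays where it is left.
- drawer_handle (a point): Middle of the drawer's steel bar handle: bar 11 mm thick, 120 mm long along this frame's y, axis 64 mm above the bench and 35 mm in front of the white front panel (15 mm thick, top 89 mm above the bench). Moves with the drawer, which pulls out along this frame's -x; z up.
- drawer_floor (a point): Middle of the drawer's inner floor, under the trays, 19 mm above the bench, 125 mm behind the handle, same axes. Compartment 150 (x) x 328 (y) mm; sides stand 19 mm above this floor, the front panel 70 mm; the cabinet's opening ends 64 mm above it. At the stop the whole compartment is clear of the cabinet.
- tube_rack: Yellow rack full of clear tubes, 80 x 200 x 66 mm, bystander. Origin at the centre of its underside.
- tip_box: White box with blue lid, 80 x 120 x 46 mm, on the back of the cabinet's top, bystander. Origin at the centre of its underside.
- pipette: White and red hand pipette lying on the bench, 260 mm long (along x), 24 mm high, bystander. Origin at the centre of its underside.
- dishes: Stack of clear flat dishes, 88 mm across, 28 mm high, bystander. Origin at the centre of its underside.
- spray_bottle: White bottle with a blue label and cap, 64 mm across, 170 mm high, bystander. Origin at the centre of its underside.
- amber_jar: Amber jar, 70 mm across, 120 mm high, bystander. Origin at the centre of its underside.
There are look-alikes about, which are no part of the job. Leave any pink or turquoise look-alike of the part that bears left2_mid alone.

How it is judged:
On the way, in this order (a step that is already met when the one before it is completed fails the run):
1. the drawer is pulled out to its stop (within 6 mm) (value of joint drawer above 0.149 m), for 0.2 s.
2. every bracket that is there lies released in the tray of its own hand (x of left1_mid in the frame of tray_left_floor between -0.069 and 0.069 m and y of left1_mid in the frame of tray_left_floor between -0.078 and 0.078 m and z of left1_mid in the frame of tray_left_floor between 0 and 0.045 m and linear speed of each of left1, right1, left2, right2, left3, right3 below 0.05 m/s and contact force between the fingers and left1 below 0.2 N and x of right1_mid in the frame of tray_right_floor between -0.069 and 0.069 m and y of right1_mid in the frame of tray_right_floor between -0.078 and 0.078 m and z of right1_mid in the frame of tray_right_floor between 0 and 0.045 m and contact force between the fingers and right1 below 0.2 N and x of left2_mid in the frame of tray_left_floor between -0.069 and 0.069 m and y of left2_mid in the frame of tray_left_floor between -0.078 and 0.078 m and z of left2_mid in the frame of tray_left_floor between 0 and 0.045 m and contact force between the fingers and left2 below 0.2 N and x of right2_mid in the frame of tray_right_floor between -0.069 and 0.069 m and y of right2_mid in the frame of tray_right_floor between -0.078 and 0.078 m and z of right2_mid in the frame of tray_right_floor between 0 and 0.045 m and contact force between the fingers and right2 below 0.2 N and x of left3_mid in the frame of tray_left_floor between -0.069 and 0.069 m and y of left3_mid in the frame of tray_left_floor between -0.078 and 0.078 m and z of left3_mid in the frame of tray_left_floor between 0 and 0.045 m and contact force between the fingers and left3 below 0.2 N and x of right3_mid in the frame of tray_right_floor between -0.069 and 0.069 m and y of right3_mid in the frame of tray_right_floor between -0.078 and 0.078 m and z of right3_mid in the frame of tray_right_floor between 0 and 0.045 m and contact force between the fingers and right3 below 0.2 N), for 0.2 s.
At the end, for the whole second after the job is handed in: Every bracket present lies at rest, released, in the tray of its own hand (its middle within the tray's outline and less than 45 mm above the tray's floor), both trays are in the drawer, and the drawer is shut to within 8 mm (all of step 2 and x of tray_left_floor in the frame of drawer_floor between -0.03 and 0.03 m and y of tray_left_floor in the frame of drawer_floor between -0.11 and 0.11 m and z of tray_left_floor in the frame of drawer_floor between -0.01 and 0.02 m and x of tray_right_floor in the frame of drawer_floor between -0.03 and 0.03 m and y of tray_right_floor in the frame of drawer_floor between -0.11 and 0.11 m and z of tray_right_floor in the frame of drawer_floor between -0.01 and 0.02 m and value of joint drawer below 0.008 m and velocity of joint drawer below 0.02 m/s); the robot touches nothing.
It fails at once if a bystander is pushed more than 5 cm away (distance of any of tube_rack, tip_box, pipette, dishes, spray_bottle, amber_jar from where it was at the start of the episode above 0.05 m).
Of left1, right1, left2, right2, left3, right3 only 5 to 6 are there at a start; the rules pass over those that are not, and their reading is None.
At some moment in a run one of left1, right1, left2, right2, left3, right3 may be knocked a few centimetres aside while the robot is not near it.
Once in a run the grip may slacken for a moment while it holds something.
It also fails if it takes over 200 s, if anything falls off the work surface, if the arm or the gripper's body presses on something with over 40 N, if the wrist force passes 120 N, or if a joint passes its speed limit or range.

## Robot

A 6-joint arm with a two-finger parallel gripper is mounted at the origin on the work surface. World frame = base frame: x ahead of the robot, y to its left, z up, the work surface at z = 0. Lengths are in m, angles in rad, forces in N, time in s.
With the tool pointing down it reaches from about 0.325 to 0.875 m from the base axis. Payload 4.4 kg.
Tool frame: the origin (TCP) lies at the very end of the fingers, on their centre line; the grasp point (between the pads) lies 19 mm behind it (ctrl.pinch_z is the distance from the TCP to the grasp point, in m); x points along the fingers, y is the direction in which the jaws open and shut, and the axes are right-handed (so a half turn about x gives the same grasp; the last joint's range is limited). The gripper opens to 85 mm and grips with 20 to 120 N. Pads are 22 mm wide; open, the fingers measure 114 mm over their backs; the gripper's body (76 mm by 85 mm) begins 54 mm behind the grasp point. The pads swing forward as they close: fully open they stand 13 mm farther back than shut.
Start: joints at [1.05, 0.207, 1.542, -0, 1.393, -0.15], TCP at [0.208, 0.536, 0.231] pointing down, gripper open.
Joint ranges: [-2.73, 2.73], [-0.86, 2.22], [0.23, 2.46], [-1.11, 4.25], [0.08, 2.63], [-2.82, 2.82]. Speed limits (rad/s): [2.79, 2.79, 3.14, 3.14, 3.14, 3.14].

## Interface

Orientations are given as [roll, pitch, yaw] about the fixed x, y, z axes, in that order (R = Rz(yaw) Ry(pitch) Rx(roll)).
In Python, from bench import ctrl, viewer gives the robot as it stands.
- The arm moves only by the tool jog_arm, never from a script. Its argument "deltas" is a list of rows, each a list of 7 numbers: the shift along the tool's x, y, z in cm, then the turn, a rotation vector about the tool's x, y, z in rad, then the gripper command: -1 is shut, 1 is fully open, values between are in proportion. In form: [[tx, ty, tz, ax, ay, az, gripper], ...]. A call has 1 to 12 rows; each row shifts and turns the pose as measured when the row begins, along the tool's axes as they then stand; what a row does not reach is not made up. A row lasts 1/10 s, in which the tool goes at most 50 mm and 8.59 degrees, less where a joint would pass 70% of its speed; a pose out of reach is approached as far as the arm can. A call is refused whole if a number of a shift passes 5 or a number of a turn 0.15, either way. A call with a gripper value outside its range is refused whole. The fingers move at their own pace and stop on an object; "force" is the grip in N (left out, the last holds). Time passes only in rows, so rows that do not move let the fingers close. It gives the time, the measured TCP pose, the force and the opening at its end, in the units of the state.
- ctrl.get_obs(): the state, without advancing time (a new reading comes with each control period).
- viewer.camera(name): name is "side" or "top"; returns a dict with "img" (480x640x3 uint8, red, green, blue), "range_z" (480x640 float32, m along the optical axis (not along the pixel's ray), 0 where there is no reading), "camera_matrix" (3x3 intrinsics, pixels), "T" (4x4, takes a point from camera to world coordinates). Camera axes: x right, y down, z forward; pixel columns grow to the right and rows downward; lengths in m; the calibration is good to about 2 mm. A picture is of the moment at which its call begins.
- ctrl.hand_in(): hands the job in, once; it reports no verdict.
The state is a dict: "time": time; "q": joint angles; "qvel": joint speeds; "joint_torque": joint torques, N m; "position": TCP position; "eef_rot": TCP orientation; "ft_force": force on the tool from outside, world axes, zero at the start; "torque": the same for the moment, N m; "grip_width": opening from 0.0 (shut) to 1.0 (fully open).
Only numpy, scipy, OpenCV 4.12 (cv2) and the standard library are available. Lean on these libraries where they do the work, as an engineer would, in place of code of your own. Each camera call takes 0.05 s, during which the arm holds its last target.

## Working session

There is one attempt and no reset: what is moved stays moved. The work goes in short steps, Python scripts to look and compute and a tool call to move; the robot and the scene stay as the last step left them, time stands still between calls to the robot, and variables do not carry over. Pictures are saved under pics/ and viewed, and the job is handed in when it is done.

Besides the shell and the picture viewer there is one more tool, called after "Request:" as name(argument=value, ...) on one line, values as JSON. jog_arm: Moves the arm, as the interface text tells. Its arguments: {"type":"object","properties":{"deltas":{"type":"array","items":{"type":"array","items":{"type":"number"}}},"force":{"type":"number"}},"required":["deltas"]}

```bash
ls; mkdir -p pics
cat > h.py <<'E'
import numpy as np,cv2,sys
sys.path.insert(0,'.')
from bench import ctrl,viewer
def snap(n,tag):
    c=viewer.camera(n); np.savez(f'pics/{tag}.npz',**{k:np.asarray(v) for k,v in c.items()})
    cv2.imwrite(f'pics/{tag}.png',c['img'][:,:,::-1]); return c
def load(tag): return dict(np.load(f'pics/{tag}.npz'))
def cloud(c):
    K=c['camera_matrix'];z=c['range_z'];v,u=np.mgrid[:480,:640]
    p=np.stack([(u-K[0,2])/K[0,0]*z,(v-K[1,2])/K[1,1]*z,z],-1)
    w=p@c['T'][:3,:3].T+c['T'][:3,3]; w[z==0]=np.nan; return w
def crop(c,u0,v0,u1,v1,name,s=4):
    cv2.imwrite(f'pics/{name}.png',cv2.resize(c['img'][v0:v1,u0:u1,::-1],None,fx=s,fy=s,interpolation=cv2.INTER_CUBIC))
E
python3 - <<'E'
from h import *
for n in('top','side'):
    c=snap(n,n+'0'); print(c['T'].round(3),c['camera_matrix'])
print(ctrl.get_obs())
E
```

```text
pics
[[-0.002 -0.997  0.074  0.39 ]
 [-1.     0.003  0.004  0.011]
 [-0.004 -0.074 -0.997  1.596]
 [ 0.     0.     0.     1.   ]] [[618.56877694   0.         319.42734436]
 [  0.         618.56877694 235.35639681]
 [  0.           0.           1.        ]]
[[-0.981 -0.147  0.128  0.272]
 [-0.195  0.749 -0.633  1.02 ]
 [-0.003 -0.646 -0.764  1.326]
 [ 0.     0.     0.     1.   ]] [[611.22808878   0.         312.093859  ]
 [  0.         611.22808878 242.46771488]
 [  0.           0.           1.        ]]
{'time': 0.1, 'q': array([ 1.05050564e+00,  2.07363504e-01,  1.54282367e+00,  1.02994345e-05,
        1.39348344e+00, -1.50526988e-01]), 'qvel': array([ 1.36195616e-03, -1.85716837e-03, -4.70747999e-03,  1.72836398e-05,
        1.79139520e-03,  5.56571536e-04]), 'joint_torque': array([ 1.43484976e-04, -3.84095407e+01, -2.92549682e+01, -6.60217438e-05,
        4.88899779e-03,  2.92660923e-05]), 'position': array([0.20748112, 0.53553004, 0.23021959]), 'eef_rot': array([-1.72620025,  1.56871834, -2.09596578]), 'ft_force': array([-0.18660245, -0.11513186, -0.28858385]), 'torque': array([-0.05053282,  0.00494894, -0.02528378]), 'grip_width': 1.004980077816918}
```

View pics/top0.png

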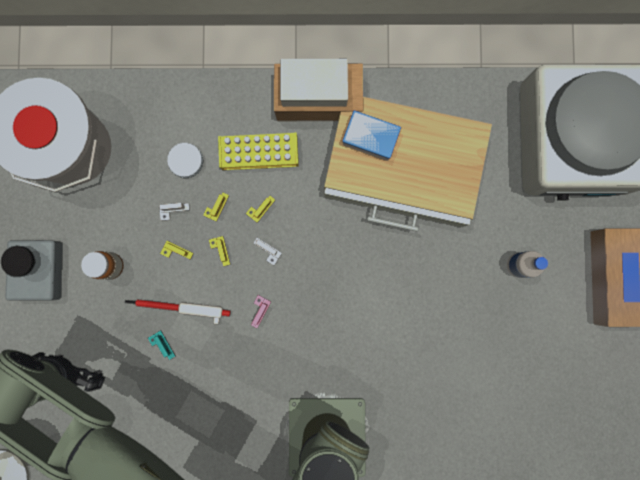

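View pics/side0.png

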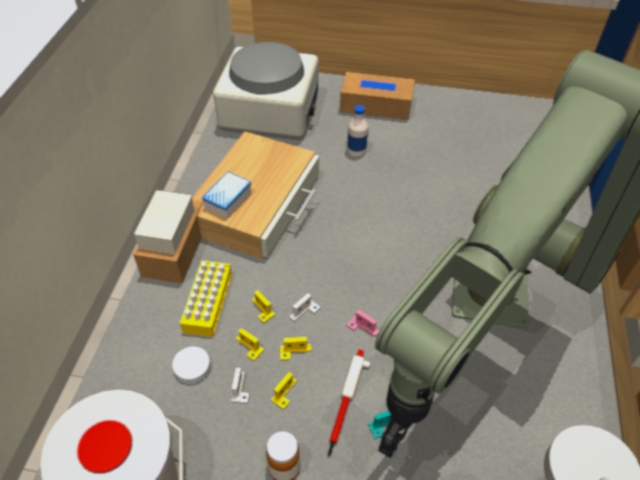

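Run:
```python
from h import *
c=load('top0'); crop(c,140,180,300,330,'c1',5)
crop(c,310,80,500,240,'c2',4)
w=cloud(c)
from scipy import ndimage as nd
z=w[...,2]
print('bench z',np.nanmedian(z[280:300,300:420]))
m=(z>0.03)&(z<0.06)
lab,n=nd.label(m)
for i in range(1,n+1):
    p=w[lab==i]
    if len(p)<15: continue
    vv,uu=np.where(lab==i)
    q=p[:,:2]; cen=q.mean(0); e,V=np.linalg.eigh(np.cov((q-cen).T)); a=V[:,1]
    print(len(p),uu.mean().round(),vv.mean().round(),cen.round(4),np.rad2deg(np.arctan2(a[1],a[0])).round(1),np.sqrt(e*12).round(4),p[:,2].max().round(4))
```

```text
bench z -0.0004974681453281393
455 525.0 144.0 [ 0.7373 -0.5042] -176.9 [0.034  0.3115] 0.06
199 307.0 116.0 [0.8092 0.0469] 90.0 [0.0033 0.1599] 0.0598
189 102.0 154.0 [0.7141 0.569 ] 166.2 [0.0246 0.1264] 0.0591
1956 258.0 150.0 [0.7222 0.1734] 92.5 [0.0832 0.2076] 0.06
15 573.0 195.0 [ 0.6057 -0.6218] 90.6 [0.0022 0.0279] 0.0598
40 593.0 196.0 [ 0.6034 -0.6729] 87.9 [0.0037 0.0827] 0.0596
131 217.0 205.0 [0.5824 0.2751] 154.5 [0.0133 0.0564] 0.055
82 349.0 201.0 [ 0.592  -0.0579] 77.5 [0.0017 0.1212] 0.0597
122 262.0 207.0 [0.5767 0.1617] 141.3 [0.0131 0.0563] 0.0571
126 171.0 206.0 [0.5798 0.3917] 95.5 [0.0134 0.056 ] 0.056
68 395.0 211.0 [ 0.5663 -0.1741] 77.8 [0.0021 0.0969] 0.06
82 441.0 221.0 [ 0.541  -0.2881] 77.5 [0.0017 0.1221] 0.0596
509 599.0 278.0 [ 0.3965 -0.6803] 179.9 [0.0051 0.2371] 0.06
128 221.0 250.0 [0.4684 0.2649] -165.9 [0.0134 0.0566] 0.0573
1016 41.0 272.0 [0.4158 0.7107] 177.7 [0.1157 0.1798] 0.06
107 266.0 247.0 [0.476 0.151] 57.9 [0.0121 0.0569] 0.0586
119 175.0 249.0 [0.4715 0.3789] 64.4 [0.0125 0.0582] 0.0579
110 116.0 266.0 [0.4287 0.5286] 173.6 [0.026  0.0692] 0.0599
85 514.0 265.0 [ 0.4289 -0.4691] -173.7 [0.0227 0.065 ] 0.06
45 41.0 259.0 [0.4465 0.7098] 56.9 [0.0192 0.0271] 0.0599
51 43.0 269.0 [0.4222 0.7051] -142.5 [0.0204 0.0298] 0.0599
30 7.0 281.0 [0.393  0.7937] -173.8 [0.0108 0.0312] 0.0592
29 16.0 283.0 [0.388  0.7718] -163.0 [0.0122 0.0238] 0.0598
23 26.0 279.0 [0.3963 0.7469] 94.1 [0.012  0.0163] 0.0599
23 24.0 289.0 [0.3718 0.7512] 58.1 [0.0092 0.0196] 0.06
117 259.0 314.0 [0.3097 0.167 ] 152.1 [0.0125 0.0571] 0.0573
145 161.0 346.0 [0.2304 0.4105] -149.2 [0.0139 0.0549] 0.0556
65 316.0 420.0 [0.0499 0.0271] 120.3 [0.0119 0.0704] 0.0594
50 338.0 420.0 [ 0.0506 -0.0286] 58.9 [0.0078 0.057 ] 0.0598
```

View pics/c1.png

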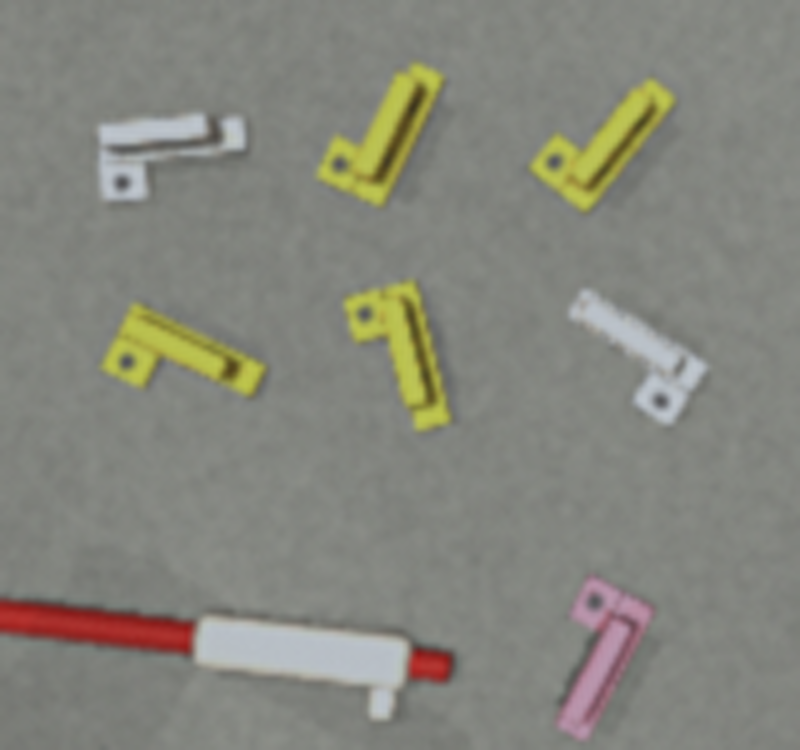

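View pics/c2.png

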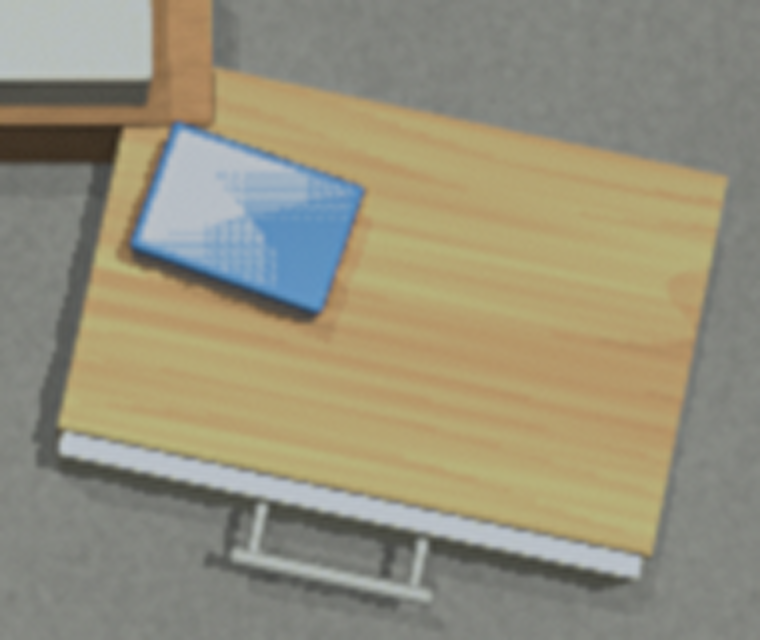

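```bash
cat >> h.py <<'E'
from scipy.spatial.transform import Rotation as Ro
def toolR(o): return Ro.from_euler('xyz',o['eef_rot']).as_matrix()
def plan(xyz,jaw,n=None):
    """jaw: world angle (deg) of jaw axis (mod 180). prints turn then shifts in tool axes (cm) after turn"""
    o=ctrl.get_obs();R=toolR(o);best=None
    for k in(0,180):
        a=np.deg2rad(jaw+k);y=np.array([np.cos(a),np.sin(a),0]);x=np.array([0,0,-1.]);Rt=np.stack([x,y,np.cross(x,y)],1)
        rv=Ro.from_matrix(R.T@Rt).as_rotvec();q6=o['q'][5]+rv[0]
        d=(np.array(xyz)-o['position'])
        q6t=q6+ (np.arctan2(xyz[1],xyz[0])-np.arctan2(o['position'][1],o['position'][0]))
        print('k',k,'rotvec',rv.round(3),'q6est now/at target',round(q6,2),round(q6t,2),'shift_cm',(Rt.T@d*100).round(2),'in cur frame',(R.T@d*100).round(2))
    print('pos',o['position'].round(4),'tooly',R[:,1].round(3),'t',round(o['time'],2),'grip',round(o['grip_width'],3),'F',np.round(o['ft_force'],1),'q',np.round(o['q'],2))
E
python3 - <<'E'
from h import *
c=load('top0');w=cloud(c);z=w[...,2]
m=np.zeros((480,640),bool);m[205:235,360:425]=1
m&=(z>0.05)&(z<0.08)
vv,uu=np.where(m)
# handle = points in front of panel
p=w[m];ax=np.array([np.cos(np.deg2rad(-12.5)),np.sin(np.deg2rad(-12.5))]);s=p[:,:2]@ax
print(np.histogram(s,20)); 
b=s<s.min()+0.014
q=p[b];print(len(q),q.mean(0),q[:,2].max());cen=q[:,:2].mean(0);e,V=np.linalg.eigh(np.cov((q[:,:2]-cen).T));print(np.rad2deg(np.arctan2(V[1,1],V[0,1])),np.sqrt(e*12))
a=V[:,1];t=(q[:,:2]-cen)@a;print(cen+a*(t.max()+t.min())/2)
plan([cen[0],cen[1],0.15],-12.5)
E
```

```text
(array([50, 55, 55, 52, 18,  9,  5,  6,  6,  6,  9,  7,  5,  6,  6, 59, 34,
        0,  0,  1]), array([0.54955451, 0.55213154, 0.55470857, 0.5572856 , 0.55986262,
       0.56243965, 0.56501668, 0.5675937 , 0.57017073, 0.57274776,
       0.57532479, 0.57790181, 0.58047884, 0.58305587, 0.58563289,
       0.58820992, 0.59078695, 0.59336398, 0.595941  , 0.59851803,
       0.60109506]))
234 [ 0.5323591  -0.16451024  0.06806076] 0.0773019647939579
77.54819262162556 [0.01154123 0.12937745]
[ 0.53233249 -0.16463075]
k 0 rotvec [1.419e+00 1.000e-03 2.000e-03] q6est now/at target 1.27 -0.23 shift_cm [ 8.02 46.87 61.31] in cur frame [  8.11 -53.52  55.59]
k 180 rotvec [-1.722e+00 -2.000e-03  1.000e-03] q6est now/at target -1.87 -3.37 shift_cm [  8.02 -46.87 -61.31] in cur frame [  8.11 -53.52  55.59]
pos [0.2075 0.5355 0.2302] tooly [ 0.361  0.932 -0.002] t 0.1 grip 1.005 F [-0.2 -0.1 -0.3] q [ 1.05  0.21  1.54  0.    1.39 -0.15]
```

Request:
jog_arm(deltas=[[0, 0, 0, 0.142, 0, 0, -0.36], [0, 0, 0, 0.142, 0, 0, -0.36], [0, 0, 0, 0.142, 0, 0, -0.36], [0, 0, 0, 0.142, 0, 0, -0.36], [0, 0, 0, 0.142, 0, 0, -0.36], [0, 0, 0, 0.142, 0, 0, -0.36], [0, 0, 0, 0.142, 0, 0, -0.36], [0, 0, 0, 0.142, 0, 0, -0.36], [0, 0, 0, 0.142, 0, 0, -0.36], [0, 0, 0, 0.142, 0, 0, -0.36]], force=60)

```text
time: 1.1
position: [0.2051, 0.5313, 0.2229]
eef_rot: [-0.243, 1.554, -2.091]
ft_force: [-0.1, 1.2, -1.0]
grip_width: 0.319
```

Run:
```python
from h import *
plan([.5323,-.1646,0.15],-12.5)
```

```text
k 0 rotvec [-0.059  0.016  0.004] q6est now/at target 1.27 -0.23 shift_cm [ 7.29 47.01 60.85] in cur frame [ 8.01 50.55 57.85]
k 180 rotvec [ 3.082  0.007 -0.025] q6est now/at target 4.41 2.91 shift_cm [  7.29 -47.01 -60.85] in cur frame [ 8.01 50.55 57.85]
pos [0.2051 0.5313 0.2229] tooly [ 0.962 -0.274 -0.004] t 1.1 grip 0.319 F [-0.1  1.2 -1. ] q [ 1.05  0.21  1.55 -0.    1.39  1.33]
```

Request:
jog_arm(deltas=[[0, 3.3, 3.7, 0, 0, 0, -0.36], [0, 3.3, 3.7, 0, 0, 0, -0.36], [0, 3.3, 3.7, 0, 0, 0, -0.36], [0, 3.3, 3.7, 0, 0, 0, -0.36], [0, 3.3, 3.7, 0, 0, 0, -0.36], [0, 3.3, 3.7, 0, 0, 0, -0.36], [0, 3.3, 3.7, 0, 0, 0, -0.36], [0, 3.3, 3.7, 0, 0, 0, -0.36], [0, 3.3, 3.7, 0, 0, 0, -0.36], [0, 3.3, 3.7, 0, 0, 0, -0.36], [0, 3.3, 3.7, 0, 0, 0, -0.36], [0, 3.3, 3.7, 0, 0, 0, -0.36]])

```text
time: 2.3
position: [0.4628, -0.0085, 0.2233]
eef_rot: [-0.367, 1.551, -2.204]
ft_force: [0.7, 0.0, 0.2]
grip_width: 0.318
```

Run:
```python
from h import *
plan([.5323,-.1646,0.15],-12.5)
```

```text
k 0 rotvec [-0.049  0.018  0.007] q6est now/at target 0.03 -0.25 shift_cm [ 7.33 10.16 13.73] in cur frame [ 7.49 10.87 13.09]
k 180 rotvec [ 3.093  0.011 -0.028] q6est now/at target 3.17 2.89 shift_cm [  7.33 -10.16 -13.73] in cur frame [ 7.49 10.87 13.09]
pos [ 0.4628 -0.0085  0.2233] tooly [ 0.965 -0.264 -0.007] t 2.3 grip 0.318 F [0.7 0.  0.2] q [-0.19 -0.02  1.81 -0.02  1.36  0.08]
```

Request:
jog_arm(deltas=[[1.2, 2.2, 2.8, -0.05, 0.018, 0.007, -0.36], [1.2, 2.2, 2.8, 0, 0, 0, -0.36], [1.2, 2.2, 2.8, 0, 0, 0, -0.36], [1.2, 2.2, 2.8, 0, 0, 0, -0.36], [1.2, 1.8, 2.2, 0, 0, 0, -0.36], [0, 0, 0, 0, 0, 0, -0.36]])

```text
time: 2.9
position: [0.5385, -0.1765, 0.1598]
eef_rot: [2.628, 1.57, 0.833]
ft_force: [-0.2, 0.8, -0.8]
grip_width: 0.322
```

Run:
```python
from h import *
plan([.5323,-.1646,0.047],-12.5)
c=snap('side','s1'); crop(c,180,120,340,270,'s1c',5)
c=snap('top','t1'); crop(c,310,80,500,240,'t1c',4)
```

```text
k 0 rotvec [-0.006 -0.001 -0.   ] q6est now/at target -0.25 -0.24 shift_cm [11.28 -0.86 -1.03] in cur frame [11.29 -0.87 -1.02]
k 180 rotvec [ 3.135e+00 -1.000e-03  1.000e-03] q6est now/at target 2.89 2.91 shift_cm [11.28  0.86  1.03] in cur frame [11.29 -0.87 -1.02]
pos [ 0.5385 -0.1765  0.1598] tooly [ 0.975 -0.223  0.   ] t 2.9 grip 0.322 F [-0.2  0.8 -0.8] q [-0.47  0.26  1.64  0.    1.25 -0.25]
```

View pics/s1c.png

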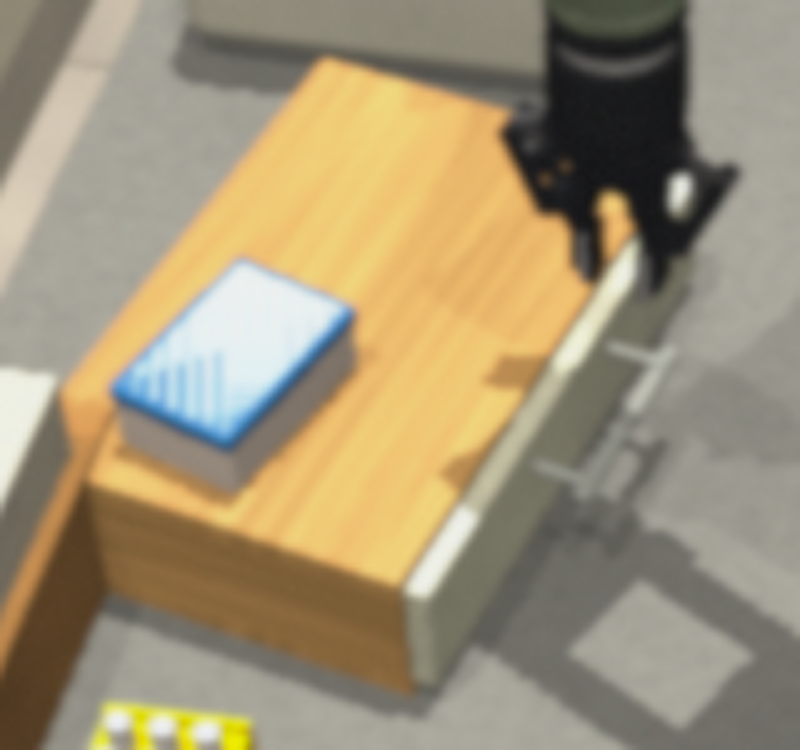

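Request:
jog_arm(deltas=[[1, -0.45, -0.5, -0.006, 0, 0, -0.36], [1.5, -0.45, -0.5, 0, 0, 0, -0.36], [1.5, 0, 0, 0, 0, 0, -0.36], [0, 0, 0, 0, 0, 0, -0.36]])

```text
time: 3.4
position: [0.5296, -0.156, 0.1206]
eef_rot: [2.712, 1.567, 0.93]
ft_force: [0.3, 0.6, 0.2]
grip_width: 0.324
```

Run:
```python
from h import *
plan([.5323,-.1646,0.046],-12.5)
```

```text
k 0 rotvec [ 0.008 -0.003 -0.001] q6est now/at target -0.23 -0.24 shift_cm [7.46 0.45 0.78] in cur frame [7.45 0.44 0.81]
k 180 rotvec [-3.134e+00  2.000e-03 -5.000e-03] q6est now/at target -3.37 -3.38 shift_cm [ 7.46 -0.45 -0.78] in cur frame [7.45 0.44 0.81]
pos [ 0.5296 -0.156   0.1206] tooly [ 0.978 -0.209  0.001] t 3.4 grip 0.324 F [0.3 0.6 0.2] q [-0.45  0.27  1.7   0.    1.16 -0.24]
```

Request:
jog_arm(deltas=[[0, 0.4, 0.7, 0.008, 0, 0, -0.36], [0, 0, 0, 0, 0, 0, -0.36], [0, 0, 0, 0, 0, 0, -0.36]])

```text
time: 3.7
position: [0.5324, -0.1621, 0.1222]
eef_rot: [2.294, 1.566, 0.507]
ft_force: [-0.5, 0.1, -0.0]
grip_width: 0.32
```

Run:
```python
from h import *
plan([.5323,-.1646,0.046],-12.5)
```

```text
k 0 rotvec [ 0.002 -0.003 -0.003] q6est now/at target -0.24 -0.24 shift_cm [7.62 0.05 0.25] in cur frame [7.62 0.02 0.27]
k 180 rotvec [-3.139  0.005 -0.004] q6est now/at target -3.38 -3.38 shift_cm [ 7.62 -0.05 -0.25] in cur frame [7.62 0.02 0.27]
pos [ 0.5324 -0.1621  0.1222] tooly [ 0.977 -0.214  0.003] t 3.7 grip 0.32 F [-0.5  0.1 -0. ] q [-0.45  0.28  1.69  0.    1.17 -0.24]
```

Request:
jog_arm(deltas=[[1.5, 0, 0.1, 0, 0, 0, -0.36], [2, 0, 0, 0, 0, 0, -0.36], [2, 0, 0, 0, 0, 0, -0.36], [1.2, 0, 0, 0, 0, 0, -0.36], [0.5, 0, 0, 0, 0, 0, -0.36], [0, 0, 0, 0, 0, 0, -0.36]])

```text
time: 4.3
position: [0.5344, -0.1645, 0.0477]
eef_rot: [1.763, 1.562, -0.024]
ft_force: [-0.6, -0.4, 0.1]
grip_width: 0.323
```

Run:
```python
from h import *
plan([.5323,-.1646,0.046],-12.5)
```

```text
k 0 rotvec [ 0.001 -0.002 -0.008] q6est now/at target -0.24 -0.24 shift_cm [ 0.17 -0.21  0.05] in cur frame [ 0.17 -0.21  0.05]
k 180 rotvec [-3.14e+00  1.30e-02 -3.00e-03] q6est now/at target -3.38 -3.38 shift_cm [ 0.17  0.21 -0.05] in cur frame [ 0.17 -0.21  0.05]
pos [ 0.5344 -0.1645  0.0477] tooly [ 0.977 -0.215  0.008] t 4.3 grip 0.323 F [-0.6 -0.4  0.1] q [-0.46  0.39  1.73  0.    1.02 -0.24]
```

Request:
jog_arm(deltas=[[0, -0.2, 0, 0, 0, -0.008, -1], [0, 0, 0, 0, 0, 0, -1], [0, 0, 0, 0, 0, 0, -1], [0, 0, 0, 0, 0, 0, -1], [0, -0.5, 0, 0, 0, 0, -1], [0, -1, 0, 0, 0, 0, -1], [0, -1, 0, 0, 0, 0, -1], [0, -1, 0, 0, 0, 0, -1], [0, -1, 0, 0, 0, 0, -1], [0, -1, 0, 0, 0, 0, -1]])

```text
time: 5.3
position: [0.4755, -0.1516, 0.0481]
eef_rot: [1.862, 1.568, 0.075]
ft_force: [0.6, -0.5, -4.8]
grip_width: 0.103
```

Run:
```python
from h import *
plan([.5323-.155*.9763,-.1646+.155*.2164,0.046],-12.5)
```

```text
k 0 rotvec [ 0.002 -0.001 -0.003] q6est now/at target -0.27 -0.29 shift_cm [ 0.21 -9.68  0.04] in cur frame [ 0.18 -9.68  0.02]
k 180 rotvec [-3.14e+00  5.00e-03 -1.00e-03] q6est now/at target -3.41 -3.43 shift_cm [ 0.21  9.68 -0.04] in cur frame [ 0.18 -9.68  0.02]
pos [ 0.4755 -0.1516  0.0481] tooly [ 0.977 -0.215  0.003] t 5.3 grip 0.103 F [ 0.6 -0.5 -4.8] q [-0.48  0.28  1.88  0.    0.98 -0.27]
```

Request:
jog_arm(deltas=[[0, -1, 0, 0, 0, 0, -1], [0, -1, 0, 0, 0, 0, -1], [0, -1, 0, 0, 0, 0, -1], [0, -1, 0, 0, 0, 0, -1], [0, -1, 0, 0, 0, 0, -1], [0, -1, 0, 0, 0, 0, -1], [0, -1, 0, 0, 0, 0, -1], [0, -0.8, 0, 0, 0, 0, -1], [0, -0.6, 0, 0, 0, 0, -1], [0, -0.5, 0, 0, 0, 0, -1], [0, 0, 0, 0, 0, 0, -1]])

```text
time: 6.4
position: [0.3823, -0.1311, 0.0481]
eef_rot: [1.617, 1.559, -0.173]
ft_force: [-0.9, -0.6, -6.7]
grip_width: 0.103
```

Run:
```python
from h import *
plan([.5323-.155*.9763,-.1646+.155*.2164,0.046],-12.5)
```

```text
k 0 rotvec [-0.    -0.001 -0.012] q6est now/at target -0.33 -0.34 shift_cm [ 0.21 -0.13  0.02] in cur frame [ 0.21 -0.13  0.02]
k 180 rotvec [ 3.141e+00 -1.900e-02  1.000e-03] q6est now/at target 2.81 2.81 shift_cm [ 0.21  0.13 -0.02] in cur frame [ 0.21 -0.13  0.02]
pos [ 0.3823 -0.1311  0.0481] tooly [ 0.976 -0.217  0.012] t 6.4 grip 0.103 F [-0.9 -0.6 -6.7] q [-0.55  0.1   2.11  0.01  0.93 -0.33]
```

Probably close to the stop; pull a little further until force shows it.

Request:
jog_arm(deltas=[[0, -0.4, 0, 0, 0, -0.01, -1], [0, -0.4, 0, 0, 0, 0, -1], [0, -0.4, 0, 0, 0, 0, -1], [0, -0.4, 0, 0, 0, 0, -1]])

```text
time: 6.8
position: [0.3826, -0.1312, 0.0482]
eef_rot: [1.592, 1.527, -0.204]
ft_force: [17.1, -1.8, -24.2]
grip_width: 0.103
```

Request:
jog_arm(deltas=[[0, 0, 0, 0, 0, 0, -1], [0, 0, 0, 0, 0, 0, -0.36], [0, 0, 0, 0, 0, 0, -0.36], [0, 0, 0, 0, 0, 0, -0.36]])

```text
time: 7.2
position: [0.3833, -0.1317, 0.0494]
eef_rot: [1.581, 1.526, -0.215]
ft_force: [-0.5, -0.0, 0.0]
grip_width: 0.319
```

Run:
```python
from h import *
plan([.4,-.1,0.25],-12.5)
```

```text
k 0 rotvec [-0.006 -0.    -0.045] q6est now/at target -0.35 -0.26 shift_cm [-20.06   0.95  -3.46] in cur frame [-20.     1.82  -3.47]
k 180 rotvec [ 3.134 -0.07   0.   ] q6est now/at target 2.79 2.88 shift_cm [-20.06  -0.95   3.46] in cur frame [-20.     1.82  -3.47]
pos [ 0.3833 -0.1317  0.0494] tooly [ 0.974 -0.222  0.045] t 7.2 grip 0.319 F [-0.5 -0.   0. ] q [-0.56  0.08  2.13  0.02  0.9  -0.34]
```

At the stop (17 N). Raise straight, then move toward the brackets.

Request:
jog_arm(deltas=[[-1, 0, 0, 0, 0, -0.045, -0.36], [-2, 0, 0, 0, 0, 0, -0.36], [-3, 0, 0, 0, 0, 0, -0.36], [-4, 0, 0, 0, 0, 0, -0.36], [-4, 0, 0, 0, 0, 0, -0.36], [-4, 0, 0, 0, 0, 0, -0.36], [0, 0, -4, 0, 0, 0, -0.36], [0, 0, -4, 0, 0, 0, -0.36], [0, 0, -4, 0, 0, 0, -0.36], [0, 0, -4, 0, 0, 0, -0.36], [0, 0, 0, 0, 0, 0, -0.36]])

```text
time: 8.3
position: [0.4211, 0.0274, 0.244]
eef_rot: [1.729, 1.564, -0.075]
ft_force: [-0.1, -0.6, 0.3]
grip_width: 0.319
```

Run:
```python
from h import *
plan([.4,-.1,0.25],-12.5)
c=snap('top','t2'); crop(c,300,80,500,300,'t2c',3)
c=snap('side','s2')
w=cloud(load('top0'))
```

```text
k 0 rotvec [-0.015 -0.001 -0.007] q6est now/at target 0.08 -0.23 shift_cm [-0.6   0.7  12.89] in cur frame [-0.61  0.9  12.88]
k 180 rotvec [ 3.127e+00 -1.100e-02  2.000e-03] q6est now/at target 3.22 2.91 shift_cm [ -0.6   -0.7  -12.89] in cur frame [-0.61  0.9  12.88]
pos [0.4211 0.0274 0.244 ] tooly [ 0.973 -0.231  0.007] t 8.3 grip 0.319 F [-0.1 -0.6  0.3] q [-0.14 -0.15  1.88  0.    1.4   0.09]
```

View pics/t2.png

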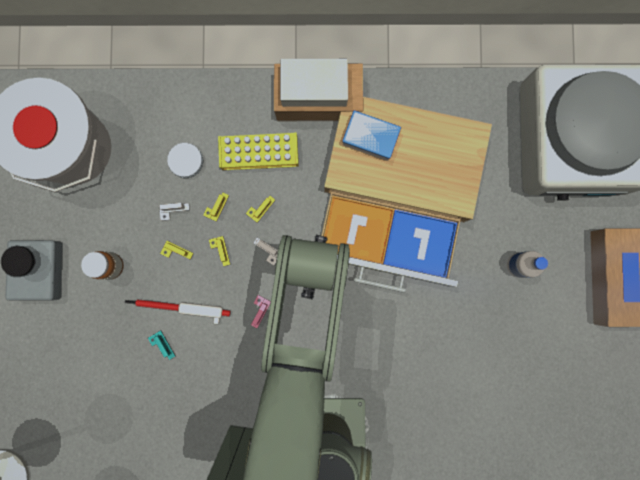

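View pics/s2.png

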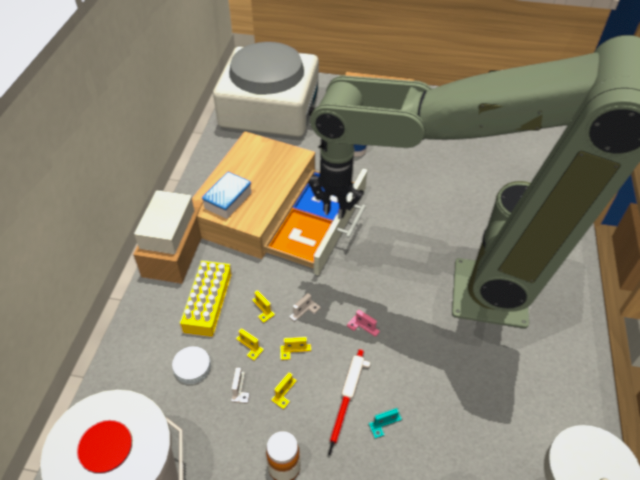

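Run:
```python
from h import *
c=load('top0' if 0 else 't2')
crop(c,310,180,480,300,'t2c',4)
w=cloud(c)
K=c['camera_matrix'];T=c['T']
def proj(p):
    q=(np.array(p)-T[:3,3])@T[:3,:3]; return (K[0,0]*q[0]/q[2]+K[0,2],K[1,1]*q[1]/q[2]+K[1,2])
img=c['img'].astype(int)
import cv2
hsv=cv2.cvtColor(c['img'],cv2.COLOR_RGB2HSV)
m=np.zeros((480,640),bool);m[190:285,315:465]=1
for n,lo,hi,cc in(('orange',8,22,(0.5221,-0.0785)),('blue',105,125,(0.4868,-0.2376))):
    k=m&(hsv[...,0]>lo)&(hsv[...,0]<hi)&(hsv[...,1]>170)&(w[...,2]>0.0)&(w[...,2]<0.06)
    p=w[k][:,:2];r=cv2.minAreaRect(p.astype(np.float32));print(n,k.sum(),r,np.median(w[k][:,2]),proj([*cc,.022]))
```

```text
orange 190 ((0.5220386981964111, -0.07894709706306458), (0.15484455227851868, 0.13530641794204712), 77.24263763427734) 0.02314311157014537 (np.float64(356.8254956523041), np.float64(229.25380943406594))
blue 170 ((0.5011666417121887, -0.24071559309959412), (0.1571979969739914, 0.10630840808153152), 77.73889923095703) 0.024914650559360374 (np.float64(419.39321699461044), np.float64(242.8956486550987))
```

View pics/t2c.png

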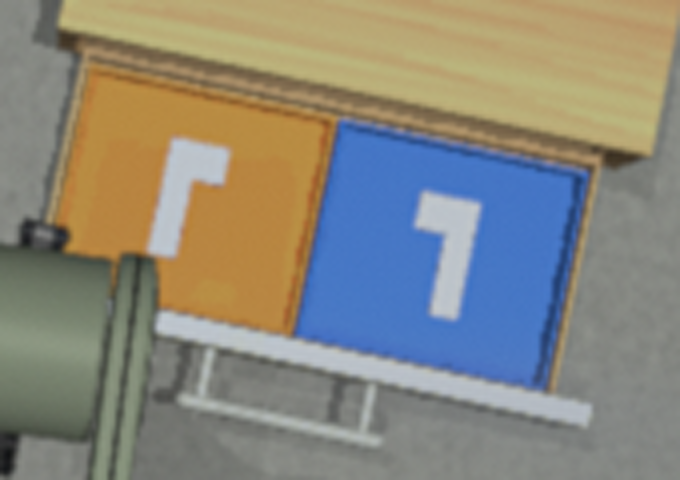

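Run:
```python
from h import *
plan([.476,.151,0.10],-32)
```

```text
k 0 rotvec [ 0.322  0.    -0.007] q6est now/at target 0.41 0.66 shift_cm [ 14.37  -2.02 -13.68] in cur frame [ 14.36   2.32 -13.64]
k 180 rotvec [-2.82   0.009  0.   ] q6est now/at target -2.73 -2.48 shift_cm [14.37  2.02 13.68] in cur frame [ 14.36   2.32 -13.64]
pos [0.4206 0.0243 0.2437] tooly [ 0.972 -0.234  0.006] t 8.4 grip 0.321 F [ 1.  -0.2  0. ] q [-0.15 -0.15  1.88 -0.    1.4   0.09]
```

Request:
jog_arm(deltas=[[0, 0, 0, 0.13, 0, 0, 0.06], [0, 0, 0, 0.13, 0, 0, 0.06], [0, 0, 0, 0.07, 0, 0, 0.06], [3, -0.4, -3, 0, 0, 0, 0.06], [3, -0.4, -3, 0, 0, 0, 0.06], [3, -0.4, -3, 0, 0, 0, 0.06], [2.5, -0.4, -2.5, 0, 0, 0, 0.06], [1, -0.4, -1, 0, 0, 0, 0.06], [0, 0, 0, 0, 0, 0, 0.06], [0, 0, 0, 0, 0, 0, 0.06]])

```text
time: 9.4
position: [0.4782, 0.1249, 0.117]
eef_rot: [1.248, 1.555, -0.927]
ft_force: [-0.3, -1.3, 0.4]
grip_width: 0.526
```

Run:
```python
from h import *
plan([.476,.151,0.013],-32)
```

```text
k 0 rotvec [-0.045  0.005 -0.015] q6est now/at target 0.65 0.71 shift_cm [10.4  -1.57 -2.1 ] in cur frame [10.36 -1.82 -2.08]
k 180 rotvec [ 3.096 -0.023 -0.008] q6est now/at target 3.8 3.85 shift_cm [10.4   1.57  2.1 ] in cur frame [10.36 -1.82 -2.08]
pos [0.4782 0.1249 0.117 ] tooly [ 0.823 -0.568  0.015] t 9.4 grip 0.526 F [-0.3 -1.3  0.4] q [ 0.09  0.16  1.85 -0.02  1.12  0.7 ]
```

Request:
jog_arm(deltas=[[0, -0.8, -1, -0.045, 0, -0.015, 0.06], [0, -0.8, -1, 0, 0, 0, 0.06], [0, 0, -0.1, 0, 0, 0, 0.06], [0, 0, 0, 0, 0, 0, 0.06]])

```text
time: 9.8
position: [0.4786, 0.1481, 0.1217]
eef_rot: [1.239, 1.564, -0.896]
ft_force: [0.5, 0.3, 0.5]
grip_width: 0.531
```

Run:
```python
from h import *
plan([.476,.151,0.013],-32)
```

```text
k 0 rotvec [-0.006  0.002 -0.007] q6est now/at target 0.69 0.7 shift_cm [10.87 -0.37 -0.11] in cur frame [10.87 -0.45 -0.13]
k 180 rotvec [ 3.136 -0.011 -0.004] q6est now/at target 3.83 3.84 shift_cm [10.87  0.37  0.11] in cur frame [10.87 -0.45 -0.13]
pos [0.4786 0.1481 0.1217] tooly [ 0.845 -0.535  0.007] t 9.8 grip 0.531 F [0.5 0.3 0.5] q [ 0.13  0.17  1.83 -0.01  1.14  0.7 ]
```

Request:
jog_arm(deltas=[[2, -0.4, -0.1, -0.006, 0, -0.007, 0.06], [2.5, 0, 0, 0, 0, 0, 0.06], [2.5, 0, 0, 0, 0, 0, 0.06], [1.8, 0, 0, 0, 0, 0, 0.06], [0.8, 0, 0, 0, 0, 0, 0.06], [0, 0, 0, 0, 0, 0, 0.06], [0, 0, 0, 0, 0, 0, 0.06]])

```text
time: 10.5
position: [0.481, 0.1487, 0.0287]
eef_rot: [1.899, 1.559, -0.233]
ft_force: [0.1, 0.8, -0.3]
grip_width: 0.531
```

Run:
```python
from h import *
plan([.476,.151,0.013],-32)
```

```text
k 0 rotvec [-0.003 -0.004 -0.011] q6est now/at target 0.69 0.7 shift_cm [ 1.57 -0.54  0.07] in cur frame [ 1.56 -0.56  0.08]
k 180 rotvec [ 3.138 -0.017  0.006] q6est now/at target 3.83 3.84 shift_cm [ 1.57  0.54 -0.07] in cur frame [ 1.56 -0.56  0.08]
pos [0.481  0.1487 0.0287] tooly [ 0.846 -0.532  0.011] t 10.5 grip 0.531 F [ 0.1  0.8 -0.3] q [ 0.13  0.32  1.88 -0.01  0.93  0.69]
```

Request:
jog_arm(deltas=[[0.8, -0.5, 0.1, 0, 0, -0.011, 0.06], [0.7, 0, 0, 0, 0, 0, 0.06], [0, 0, 0, 0, 0, 0, 0.06], [0, 0, 0, 0, 0, 0, -1], [0, 0, 0, 0, 0, 0, -1], [0, 0, 0, 0, 0, 0, -1], [0, 0, 0, 0, 0, 0, -1]])

```text
time: 11.2
position: [0.4791, 0.1511, 0.0158]
eef_rot: [2.63, 1.561, 0.498]
ft_force: [0.1, -0.5, -0.2]
grip_width: 0.127
```

Run:
```python
from h import *
plan([.476,.151,0.013],-32)
c=snap('side','s3');crop(c,230,250,390,380,'s3c',5)
```

```text
k 0 rotvec [-0.003 -0.008 -0.005] q6est now/at target 0.69 0.69 shift_cm [ 0.28 -0.26  0.17] in cur frame [ 0.28 -0.26  0.17]
k 180 rotvec [ 3.139 -0.007  0.013] q6est now/at target 3.83 3.83 shift_cm [ 0.28  0.26 -0.17] in cur frame [ 0.28 -0.26  0.17]
pos [0.4791 0.1511 0.0158] tooly [ 0.846 -0.532  0.005] t 11.2 grip 0.127 F [ 0.1 -0.5 -0.2] q [0.13 0.34 1.88 0.   0.91 0.69]
```

View pics/s3c.png

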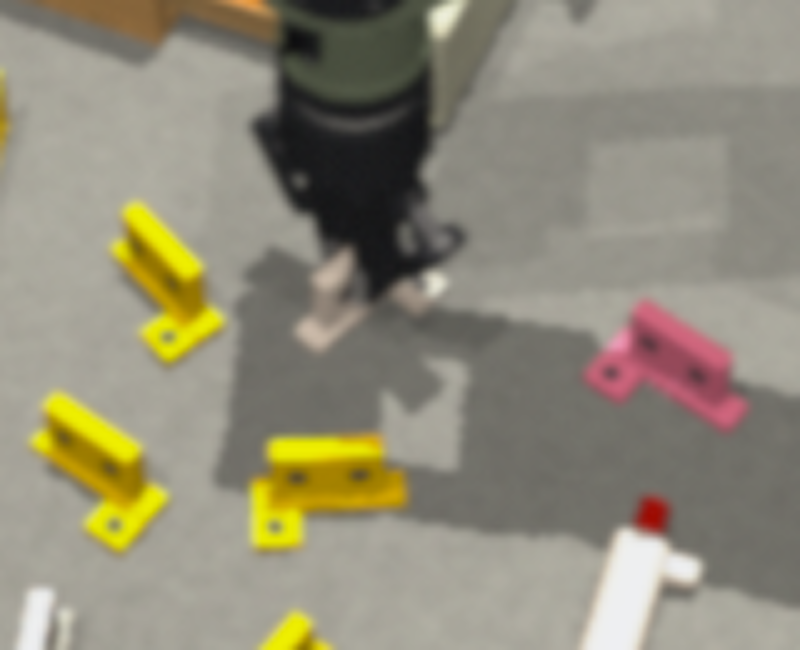

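Request:
jog_arm(deltas=[[-1.5, 0, 0, 0, 0, 0, -1], [-3, 0, 0, 0, 0, 0, -1], [-4, 0, 0, 0, 0, 0, -1], [-4, 0, 0, -0.14, 0, 0, -1], [-2, 0, 0, -0.15, 0, 0, -1], [0, 0, 0, -0.15, 0, 0, -1], [0, 0, 0, -0.15, 0, 0, -1], [0, 0, 0, -0.15, 0, 0, -1], [0, 0, 0, -0.15, 0, 0, -1], [0, 0, 0, -0.15, 0, 0, -1], [0, 0, 0, -0.15, 0, 0, -1], [0, 0, 0, -0.15, 0, 0, -1]])

```text
time: 12.45
position: [0.4757, 0.1501, 0.1659]
eef_rot: [1.483, 1.565, 0.696]
ft_force: [0.2, -0.7, -1.9]
grip_width: 0.132
```

Request:
jog_arm(deltas=[[0, 0, 0, -0.15, 0, 0, -1], [0, 0, 0, -0.15, 0, 0, -1], [0, 0, 0, -0.15, 0, 0, -1], [0, 0, 0, -0.1, 0, 0, -1], [0, 0, 0, 0, 0, 0, -1]])

```text
time: 12.95
position: [0.4741, 0.1499, 0.1647]
eef_rot: [1.26, 1.567, 1.029]
ft_force: [-0.1, 0.5, 0.1]
grip_width: 0.124
```

Run:
```python
from h import *
plan([.513,-.1195,0.14],77.5)
```

```text
k 0 rotvec [-0.013  0.001 -0.004] q6est now/at target -1.22 -1.76 shift_cm [  2.47 -25.46   9.63] in cur frame [  2.38 -25.34   9.96]
k 180 rotvec [ 3.128e+00 -6.000e-03 -2.000e-03] q6est now/at target 1.92 1.38 shift_cm [ 2.47 25.46 -9.63] in cur frame [  2.38 -25.34   9.96]
pos [0.4741 0.1499 0.1647] tooly [0.229 0.973 0.004] t 12.95 grip 0.124 F [-0.1  0.5  0.1] q [ 0.13  0.11  1.8   0.    1.23 -1.21]
```

Request:
jog_arm(deltas=[[0, -2, 0.7, -0.013, 0, 0, -1], [0, -4, 1.5, 0, 0, 0, -1], [0, -4, 1.5, 0, 0, 0, -1], [0, -4, 1.5, 0, 0, 0, -1], [0, -4, 1.5, 0, 0, 0, -1], [0.5, -4, 1.5, 0, 0, 0, -1], [0.5, -2.5, 1, 0, 0, 0, -1], [0.5, -1, 0.4, 0, 0, 0, -1], [0, 0, 0, 0, 0, 0, -1], [0, 0, 0, 0, 0, 0, -1]])

```text
time: 13.95
position: [0.5116, -0.1278, 0.1476]
eef_rot: [1.235, 1.564, 1.0]
ft_force: [0.1, -0.2, -0.9]
grip_width: 0.129
```

Run:
```python
from h import *
plan([.513,-.1195,0.04],77.5)
```

```text
k 0 rotvec [-0.018  0.002 -0.006] q6est now/at target -1.77 -1.75 shift_cm [10.76  0.84 -0.05] in cur frame [10.77  0.77 -0.08]
k 180 rotvec [ 3.124e+00 -9.000e-03 -3.000e-03] q6est now/at target 1.37 1.39 shift_cm [10.76 -0.84  0.05] in cur frame [10.77  0.77 -0.08]
pos [ 0.5116 -0.1278  0.1476] tooly [0.234 0.972 0.006] t 13.95 grip 0.129 F [ 0.1 -0.2 -0.9] q [-0.41  0.19  1.74  0.01  1.21 -1.75]
```

Request:
jog_arm(deltas=[[0, 0.8, 0, -0.018, 0, -0.006, -1], [1, 0, 0, 0, 0, 0, -1], [2.5, 0, 0, 0, 0, 0, -1], [2.5, 0, 0, 0, 0, 0, -1], [1.5, 0, 0, 0, 0, 0, -1], [0, 0, 0, 0, 0, 0, -1], [0, 0, 0, 0, 0, 0, -1]])

```text
time: 14.65
position: [0.514, -0.1093, 0.0698]
eef_rot: [0.353, 1.568, 0.149]
ft_force: [-0.5, -0.4, -0.9]
grip_width: 0.129
```

Run:
```python
from h import *
plan([.513,-.1195,0.04],77.5)
c=snap('side','s4');crop(c,230,130,390,280,'s4c',5)
```

```text
k 0 rotvec [ 0.014  0.003 -0.001] q6est now/at target -1.73 -1.75 shift_cm [ 2.98 -1.02  0.12] in cur frame [ 2.98 -1.02  0.1 ]
k 180 rotvec [-3.127e+00  2.000e-03  5.000e-03] q6est now/at target -4.87 -4.89 shift_cm [ 2.98  1.02 -0.12] in cur frame [ 2.98 -1.02  0.1 ]
pos [ 0.514  -0.1093  0.0698] tooly [0.202 0.979 0.001] t 14.65 grip 0.129 F [-0.5 -0.4 -0.9] q [-0.38  0.3   1.8   0.    1.04 -1.74]
```

View pics/s4c.png

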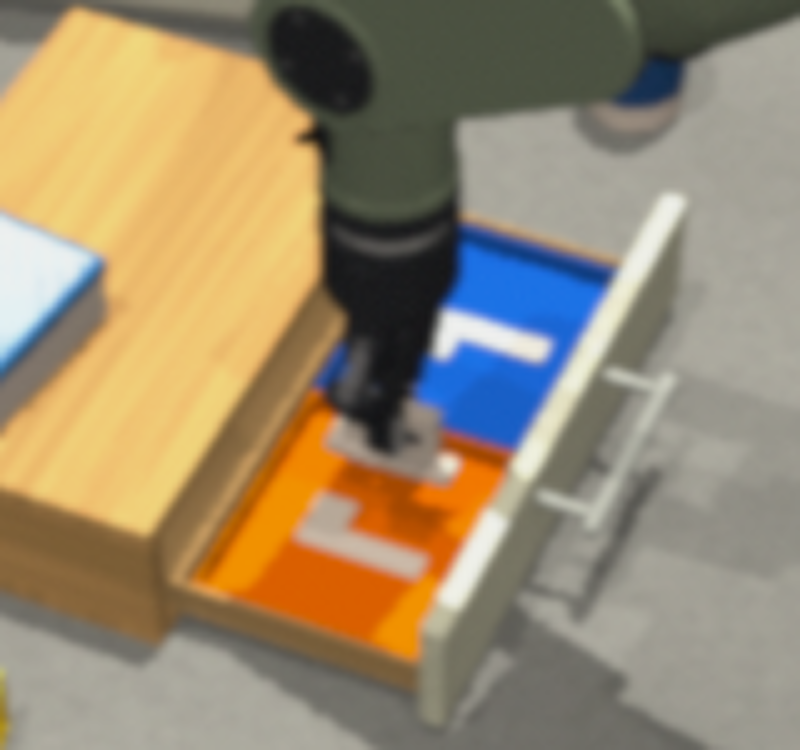

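Request:
jog_arm(deltas=[[0, -0.8, 0.1, 0.014, 0, 0, -1], [0, 0, 0, 0, 0, 0, -1], [0, 0, 0, 0, 0, 0, -1], [0, 0, 0, 0, 0, 0, -1]])

```text
time: 15.1
position: [0.5157, -0.1187, 0.0731]
eef_rot: [0.007, 1.562, -0.211]
ft_force: [-0.3, -0.1, 0.0]
grip_width: 0.129
```

Run:
```python
from h import *
plan([.513,-.1195,0.04],77.5)
```

```text
k 0 rotvec [-0.     0.009 -0.   ] q6est now/at target -1.74 -1.75 shift_cm [ 3.31 -0.14 -0.24] in cur frame [ 3.31 -0.14 -0.27]
k 180 rotvec [ 3.141 -0.    -0.015] q6est now/at target 1.4 1.39 shift_cm [3.31 0.14 0.24] in cur frame [ 3.31 -0.14 -0.27]
pos [ 0.5157 -0.1187  0.0731] tooly [0.217 0.976 0.   ] t 15.1 grip 0.129 F [-0.3 -0.1  0. ] q [-0.39  0.29  1.8   0.    1.04 -1.74]
```

Request:
jog_arm(deltas=[[1.2, -0.1, -0.2, 0, 0.009, 0, -1], [1.2, 0, 0, 0, 0, 0, -1], [0.8, 0, 0, 0, 0, 0, -1], [0.2, 0, 0, 0, 0, 0, -1], [0, 0, 0, 0, 0, 0, -1]])

```text
time: 15.6
position: [0.5147, -0.12, 0.0376]
eef_rot: [-0.034, 1.569, -0.253]
ft_force: [-0.6, 0.7, 7.6]
grip_width: 0.131
```

Run:
```python
from h import *
plan([.513,-.1195,0.038],77.5)
```

```text
k 0 rotvec [-0.001  0.002  0.   ] q6est now/at target -1.75 -1.75 shift_cm [-0.04  0.01 -0.17] in cur frame [-0.04  0.01 -0.17]
k 180 rotvec [ 3.14e+00  0.00e+00 -2.00e-03] q6est now/at target 1.4 1.4 shift_cm [-0.04 -0.01  0.17] in cur frame [-0.04  0.01 -0.17]
pos [ 0.5147 -0.12    0.0376] tooly [ 0.218  0.976 -0.   ] t 15.6 grip 0.131 F [-0.6  0.7  7.6] q [-0.39  0.35  1.81  0.    0.98 -1.74]
```

Request:
jog_arm(deltas=[[-0.1, 0, 0, 0, 0, 0, -0.41], [0, 0, 0, 0, 0, 0, -0.41], [0, 0, 0, 0, 0, 0, -0.41], [-1, 0, 0, 0, 0, 0, -0.41], [-2, 0, 0, 0, 0, 0, -0.41], [-4, 0, 0, 0, 0, 0, -0.41], [-4, 0, 0, 0, 0, 0, -0.41], [-2, 0, 0, 0, 0, 0, -0.41], [0, 4, 0, 0, 0, 0, -0.41], [0, 4, 0, 0, 0, 0, -0.41], [0, 4, 0, 0, 0, 0, -0.41], [0, 4, 0, 0, 0, 0, 0.06]])

```text
time: 16.8
position: [0.5514, 0.0356, 0.1799]
eef_rot: [-0.063, 1.563, -0.293]
ft_force: [-0.2, 0.4, -0.0]
grip_width: 0.451
```

```bash
cat > brk.py <<'E'
from h import *
from scipy import ndimage as nd
def webs(c):
    w=cloud(c);z=w[...,2];m=(z>0.03)&(z<0.08);lab,n=nd.label(m)
    for i in range(1,n+1):
        p=w[lab==i]
        if not 40<len(p)<220: continue
        vv,uu=np.where(lab==i);q=p[:,:2];cen=q.mean(0);e,V=np.linalg.eigh(np.cov((q-cen).T));a=V[:,1];s=np.sqrt(e*12)
        if s[0]<.009 or s[0]>.02 or not .04<s[1]<.066: continue
        print('px',uu.mean().round(),vv.mean().round(),'c',cen.round(4),'yaw',np.rad2deg(np.arctan2(a[1],a[0])).round(1),s.round(4),'ztop',np.percentile(p[:,2],80).round(3))
E
python3 - <<'E'
from brk import *
c=snap('top','t5');webs(c)
crop(c,300,80,500,300,'t5c',3)
plan([.4684,.2649,0.1],-76)
E
```

```text
px 217.0 205.0 c [0.5828 0.2749] yaw 154.0 [0.0136 0.0554] ztop 0.05
px 262.0 207.0 c [0.5763 0.1618] yaw 141.9 [0.0134 0.0561] ztop 0.05
px 171.0 206.0 c [0.58   0.3916] yaw 96.1 [0.0134 0.0562] ztop 0.049
px 221.0 250.0 c [0.4684 0.2647] yaw -166.1 [0.0138 0.056 ] ztop 0.05
px 175.0 249.0 c [0.4714 0.3789] yaw 64.4 [0.0123 0.0594] ztop 0.05
px 259.0 314.0 c [0.3087 0.168 ] yaw 154.0 [0.0121 0.055 ] ztop 0.05
px 161.0 346.0 c [0.2303 0.4106] yaw -149.3 [0.0136 0.0559] ztop 0.049
k 0 rotvec [ 2.671 -0.004 -0.013] q6est now/at target 1.24 1.68 shift_cm [  8.03 -23.69   2.76] in cur frame [  8.02  19.82 -13.26]
k 180 rotvec [-0.47   0.009 -0.003] q6est now/at target -1.9 -1.46 shift_cm [ 8.03 23.69 -2.76] in cur frame [  8.02  19.82 -13.26]
pos [0.5525 0.0418 0.1803] tooly [0.224 0.975 0.005] t 16.85 grip 0.524 F [1.  3.7 1.5] q [-0.08  0.2   1.66  0.    1.27 -1.43]
```

View pics/t5.png

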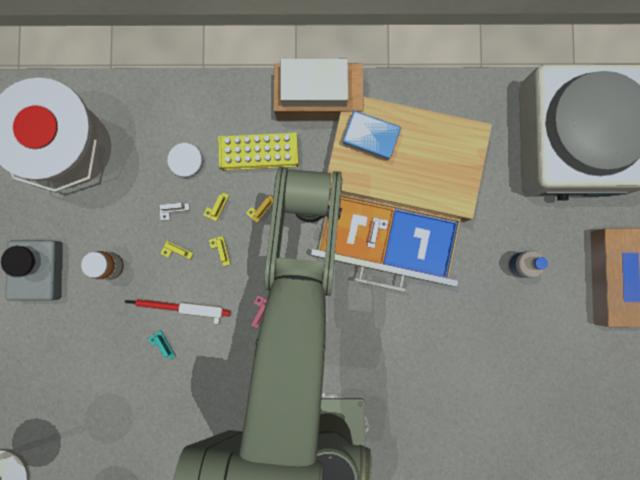

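Run:
```python
from h import *
crop(load('t5'),320,180,480,290,'t5d',5)
```

```text
(no output)
```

View pics/t5d.png

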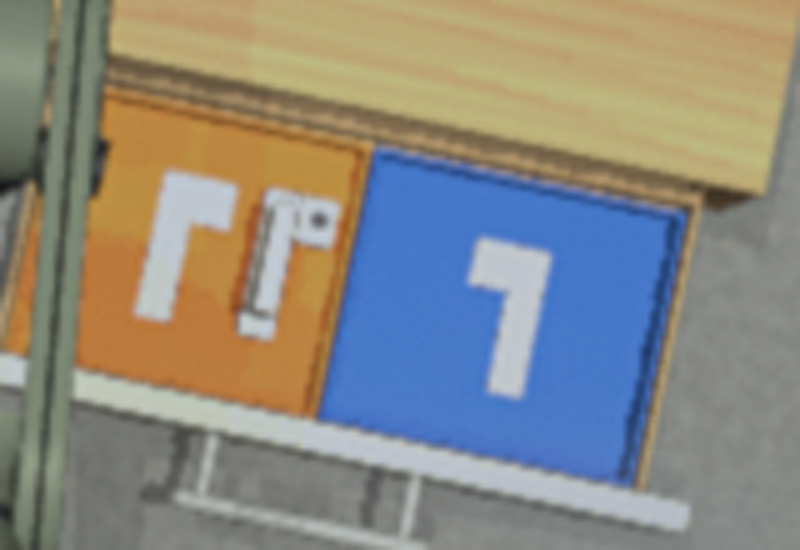

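Run:
```python
from h import *
plan([.5765,.1618,0.1],51.6)
```

```text
k 0 rotvec [ 0.444  0.007 -0.007] q6est now/at target -0.98 -0.79 shift_cm [ 8.03 10.9  -5.58] in cur frame [ 8.09 12.19 -0.42]
k 180 rotvec [-2.697  0.01   0.01 ] q6est now/at target -4.13 -3.93 shift_cm [  8.03 -10.9    5.58] in cur frame [ 8.09 12.19 -0.42]
pos [0.5525 0.0418 0.1803] tooly [0.224 0.975 0.005] t 16.85 grip 0.524 F [1.  3.7 1.5] q [-0.08  0.2   1.66  0.    1.27 -1.43]
```

Request:
jog_arm(deltas=[[1, 2, 0, 0.14, 0, 0, 0.06], [2, 1, 0, 0.14, 0, 0, 0.06], [2, 1, 0, 0.14, 0, 0, 0.06], [2, 2, -1, 0.02, 0, 0, 0.06], [1, 2, -2, 0, 0, 0, 0.06], [0, 1, -1, 0, 0, 0, 0.06], [0, 0, 0, 0, 0, 0, 0.06], [0, 0, 0, 0, 0, 0, 0.06], [0, 0, 0, 0, 0, 0, 0.06]])

```text
time: 17.75
position: [0.57, 0.1484, 0.106]
eef_rot: [0.725, 1.551, 0.047]
ft_force: [0.3, -0.3, -0.8]
grip_width: 0.532
```

Run:
```python
from h import *
plan([.5765,.1618,0.013],51.6)
```

```text
k 0 rotvec [-0.007  0.015 -0.013] q6est now/at target -0.79 -0.77 shift_cm [ 9.3   1.46 -0.32] in cur frame [ 9.31  1.33 -0.47]
k 180 rotvec [ 3.134 -0.021 -0.024] q6est now/at target 2.35 2.37 shift_cm [ 9.3  -1.46  0.32] in cur frame [ 9.31  1.33 -0.47]
pos [0.57   0.1484 0.106 ] tooly [0.627 0.779 0.013] t 17.75 grip 0.532 F [ 0.3 -0.3 -0.8] q [ 0.11  0.35  1.63 -0.    1.14 -0.78]
```

Request:
jog_arm(deltas=[[0, 1.2, -0.4, -0.007, 0.015, -0.013, 0.06], [0, 0, 0, 0, 0, 0, 0.06], [2, 0, 0, 0, 0, 0, 0.06], [2.5, 0, 0, 0, 0, 0, 0.06], [2, 0, 0, 0, 0, 0, 0.06], [0.8, 0, 0, 0, 0, 0, 0.06], [0, 0, 0, 0, 0, 0, 0.06], [0, 0, 0, 0, 0, 0, 0.06]])

```text
time: 18.55
position: [0.5806, 0.1521, 0.0384]
eef_rot: [0.519, 1.557, -0.159]
ft_force: [0.7, -0.7, 0.8]
grip_width: 0.529
```

Run:
```python
from h import *
plan([.5765,.1618,0.014],51.6)
```

```text
k 0 rotvec [-0.008  0.012 -0.007] q6est now/at target -0.78 -0.77 shift_cm [ 2.44  0.51 -0.92] in cur frame [ 2.43  0.48 -0.95]
k 180 rotvec [ 3.134 -0.01  -0.018] q6est now/at target 2.36 2.37 shift_cm [ 2.44 -0.51  0.92] in cur frame [ 2.43  0.48 -0.95]
pos [0.5806 0.1521 0.0384] tooly [0.627 0.779 0.007] t 18.55 grip 0.529 F [ 0.7 -0.7  0.8] q [ 0.11  0.47  1.63 -0.    1.03 -0.78]
```

Request:
jog_arm(deltas=[[0, 0.5, -0.9, -0.008, 0.012, -0.007, 0.06], [0.5, 0, -0.2, 0, 0, 0, 0.06], [1, 0, 0, 0, 0, 0, 0.06], [0.8, 0, 0, 0, 0, 0, 0.06], [0.2, 0, 0, 0, 0, 0, 0.06], [0, 0, 0, 0, 0, 0, 0.06], [0, 0, 0, 0, 0, 0, 0.06]])

```text
time: 19.25
position: [0.5769, 0.1644, 0.0143]
eef_rot: [0.833, 1.567, 0.164]
ft_force: [-0.6, 0.6, -0.1]
grip_width: 0.529
```

Run:
```python
from h import *
plan([.5765,.1618,0.014],51.6)
```

```text
k 0 rotvec [ 0.002  0.003 -0.003] q6est now/at target -0.77 -0.77 shift_cm [ 0.03 -0.22  0.13] in cur frame [ 0.03 -0.22  0.13]
k 180 rotvec [-3.14   0.005  0.004] q6est now/at target -3.91 -3.91 shift_cm [ 0.03  0.22 -0.13] in cur frame [ 0.03 -0.22  0.13]
pos [0.5769 0.1644 0.0143] tooly [0.62  0.785 0.003] t 19.25 grip 0.529 F [-0.6  0.6 -0.1] q [ 0.13  0.51  1.63  0.    1.   -0.77]
```

Request:
jog_arm(deltas=[[0, -0.1, 0.1, 0, 0, 0, -1], [0, 0, 0, 0, 0, 0, -1], [0, 0, 0, 0, 0, 0, -1], [0, 0, 0, 0, 0, 0, -1], [0, 0, 0, 0, 0, 0, -1], [-1, 0, 0, 0, 0, 0, -1], [-3, 0, 0, 0, 0, 0, -1], [-4, 0, 0, 0, 0, 0, -1], [-4, 0, 0, 0, 0, 0, -1], [-2, 0, 0, 0.15, 0, 0, -1], [0, 0, 0, 0.15, 0, 0, -1], [0, 0, 0, 0.15, 0, 0, -1]])

```text
time: 20.45
position: [0.5766, 0.1625, 0.1644]
eef_rot: [1.264, 1.565, 0.139]
ft_force: [-1.4, 0.2, -0.3]
grip_width: 0.134
```

Request:
jog_arm(deltas=[[0, 0, 0, 0.15, 0, 0, -1], [0, 0, 0, 0.15, 0, 0, -1], [0, 0, 0, 0.15, 0, 0, -1], [0, 0, 0, 0.15, 0, 0, -1], [0, 0, 0, 0.15, 0, 0, -1], [0, 0, 0, 0.15, 0, 0, -1], [0, 0, 0, 0.15, 0, 0, -1], [0, 0, 0, 0.15, 0, 0, -1], [0, 0, 0, 0.15, 0, 0, -1], [0, 0, 0, 0.15, 0, 0, -1]])

```text
time: 21.45
position: [0.5775, 0.163, 0.1747]
eef_rot: [2.763, 1.556, 0.138]
ft_force: [-0.0, 0.5, 0.2]
grip_width: 0.134
```

Request:
jog_arm(deltas=[[0, 0, 0, 0.15, 0, 0, -1], [0, 0, 0, 0.15, 0, 0, -1], [0, 0, 0, 0.15, 0, 0, -1], [0, 0, 0, 0.15, 0, 0, -1], [0, 0, 0, 0, 0, 0, -1], [0, 0, 0, 0, 0, 0, -1]])

```text
time: 22.05
position: [0.5774, 0.1632, 0.1792]
eef_rot: [-2.922, 1.552, 0.139]
ft_force: [-0.1, -0.2, -0.8]
grip_width: 0.13
```

Run:
```python
from h import *
plan([.5227,-.0756,0.14],-102.5)
c=snap('side','s6');crop(c,180,190,340,330,'s6c',5)
```

```text
k 0 rotvec [ 0.138 -0.018  0.005] q6est now/at target 1.92 1.5 shift_cm [ 3.92 24.5   0.17] in cur frame [ 3.76 24.26  3.61]
k 180 rotvec [-3.004 -0.008 -0.027] q6est now/at target -1.22 -1.64 shift_cm [  3.92 -24.5   -0.17] in cur frame [ 3.76 24.26  3.61]
pos [0.5774 0.1632 0.1792] tooly [-0.08  -0.997 -0.004] t 22.05 grip 0.13 F [-0.1 -0.2 -0.8] q [0.13 0.29 1.55 0.   1.28 1.78]
```

View pics/s6c.png

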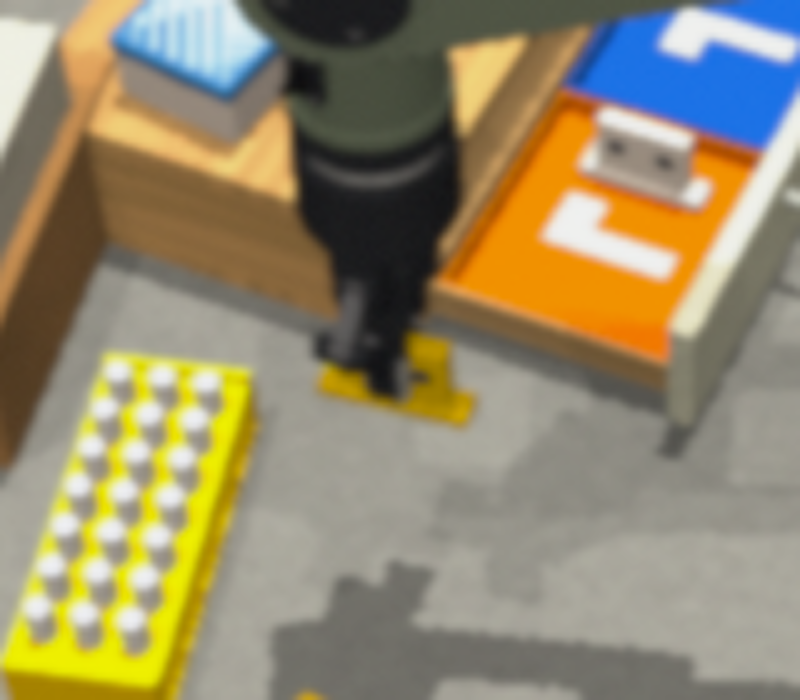

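Request:
jog_arm(deltas=[[0, 0, 0, 0.138, -0.018, 0, -1], [0, 2, 0, 0, 0, 0, -1], [0, 4, 0, 0, 0, 0, -1], [0, 4, 0, 0, 0, 0, -1], [0, 4, 0, 0, 0, 0, -1], [0, 4, 0, 0, 0, 0, -1], [1, 4, 0, 0, 0, 0, -1], [1, 2, 0, 0, 0, 0, -1], [1, 1, 0, 0, 0, 0, -1], [0, 0, 0, 0, 0, 0, -1], [0, 0, 0, 0, 0, 0, -1], [0, 0, 0, 0, 0, 0, -1]])

```text
time: 23.3
position: [0.525, -0.0869, 0.1498]
eef_rot: [-2.251, 1.561, 0.693]
ft_force: [-0.3, -0.4, -0.3]
grip_width: 0.132
```

Run:
```python
from h import *
plan([.5227,-.0756,0.04],-102.5)
```

```text
k 0 rotvec [ 0.02  -0.006  0.007] q6est now/at target 1.45 1.47 shift_cm [10.98 -1.05  0.47] in cur frame [10.99 -0.98  0.51]
k 180 rotvec [-3.121 -0.012 -0.009] q6est now/at target -1.69 -1.67 shift_cm [10.98  1.05 -0.47] in cur frame [10.99 -0.98  0.51]
pos [ 0.525  -0.0869  0.1498] tooly [-0.196 -0.98  -0.007] t 23.3 grip 0.132 F [-0.3 -0.4 -0.3] q [-0.33  0.2   1.73  0.01  1.21  1.43]
```

Request:
jog_arm(deltas=[[0, -0.7, 0.4, 0.02, -0.006, 0.007, -1], [1.5, -0.2, 0.1, 0, 0, 0, -1], [2.5, 0, 0, 0, 0, 0, -1], [2.5, 0, 0, 0, 0, 0, -1], [1, 0, 0, 0, 0, 0, -1], [0, 0, 0, 0, 0, 0, -1], [0, 0, 0, 0, 0, 0, -1], [0, 0, 0, 0, 0, 0, -1]])

```text
time: 24.1
position: [0.5293, -0.0695, 0.0792]
eef_rot: [-3.047, 1.559, -0.109]
ft_force: [0.0, -0.5, 0.4]
grip_width: 0.134
```

Run:
```python
from h import *
plan([.5227,-.0756,0.037],-102.5)
```

```text
k 0 rotvec [ 0.014 -0.012  0.001] q6est now/at target 1.49 1.48 shift_cm [4.22 0.74 0.51] in cur frame [4.21 0.73 0.57]
k 180 rotvec [-3.127e+00 -2.000e-03 -1.900e-02] q6est now/at target -1.65 -1.66 shift_cm [ 4.22 -0.74 -0.51] in cur frame [4.21 0.73 0.57]
pos [ 0.5293 -0.0695  0.0792] tooly [-0.203 -0.979 -0.001] t 24.1 grip 0.134 F [ 0.  -0.5  0.4] q [-0.29  0.29  1.78  0.    1.06  1.48]
```

Request:
jog_arm(deltas=[[0, 0.55, 0.4, 0.014, -0.012, 0, -1], [0, 0, 0, 0, 0, 0, -1], [0, 0, 0, 0, 0, 0, -1], [0, 0, 0, 0, 0, 0, -1]])

```text
time: 24.5
position: [0.5263, -0.0756, 0.0826]
eef_rot: [-3.038, 1.565, -0.116]
ft_force: [-0.2, -0.4, -0.9]
grip_width: 0.132
```

Run:
```python
from h import *
plan([.5227,-.0756,0.037],-102.5)
```

```text
k 0 rotvec [-0.002 -0.006  0.001] q6est now/at target 1.48 1.48 shift_cm [4.56 0.08 0.35] in cur frame [4.55 0.08 0.37]
k 180 rotvec [3.14e+00 1.00e-03 9.00e-03] q6est now/at target 4.62 4.62 shift_cm [ 4.56 -0.08 -0.35] in cur frame [4.55 0.08 0.37]
pos [ 0.5263 -0.0756  0.0826] tooly [-0.218 -0.976 -0.001] t 24.5 grip 0.132 F [-0.2 -0.4 -0.9] q [-0.31  0.29  1.78  0.    1.07  1.48]
```

Request:
jog_arm(deltas=[[1.5, 0, 0.2, 0, -0.006, 0, -1], [2, 0, 0, 0, 0, 0, -1], [1.2, 0, 0, 0, 0, 0, -1], [0.3, 0, 0, 0, 0, 0, -1], [0, 0, 0, 0, 0, 0, -1], [0, 0, 0, 0, 0, 0, -1]])

```text
time: 25.1
position: [0.5326, -0.0773, 0.0366]
eef_rot: [-3.114, 1.556, -0.193]
ft_force: [-0.6, -0.7, -1.1]
grip_width: 0.135
```

Run:
```python
from h import *
plan([.5227,-.0756,0.037],-102.5)
```

```text
k 0 rotvec [-0.002 -0.015  0.   ] q6est now/at target 1.48 1.48 shift_cm [-0.04  0.05  1.  ] in cur frame [-0.06  0.05  1.  ]
k 180 rotvec [3.139e+00 1.000e-03 2.400e-02] q6est now/at target 4.62 4.62 shift_cm [-0.04 -0.05 -1.  ] in cur frame [-0.06  0.05  1.  ]
pos [ 0.5326 -0.0773  0.0366] tooly [-0.219 -0.976 -0.   ] t 25.1 grip 0.135 F [-0.6 -0.7 -1.1] q [-0.31  0.37  1.79  0.    0.97  1.48]
```

Request:
jog_arm(deltas=[[0, 0, 0.7, 0, -0.015, 0, -1], [0.1, 0, 0, 0, 0, 0, -1], [0, 0, 0, 0, 0, 0, -1], [0, 0, 0, 0, 0, 0, -0.41], [0, 0, 0, 0, 0, 0, -0.41], [0, 0, 0, 0, 0, 0, -0.41]])

```text
time: 25.7
position: [0.5235, -0.0752, 0.0341]
eef_rot: [-0.129, 1.566, 2.793]
ft_force: [-0.5, 0.1, 0.1]
grip_width: 0.299
```

Request:
jog_arm(deltas=[[-1, 0, 0, 0, 0, 0, -0.41], [-2, 0, 0, 0, 0, 0, -0.41], [-4, 0, 0, 0, 0, 0, -0.41], [-4, 0, 0, 0, 0, 0, -0.41], [-2, 0, 0, 0, 0, 0, -0.41], [0, -4, 0, 0, 0, 0, -0.41], [0, -4, 0, 0, 0, 0, -0.41], [0, -4, 0, 0, 0, 0, -0.41], [0, -4, 0, 0, 0, 0, -0.41], [0, 0, 0, 0, 0, 0, -0.41]])

```text
time: 26.7
position: [0.5597, 0.0848, 0.1746]
eef_rot: [-0.527, 1.566, 2.388]
ft_force: [-0.6, -1.1, -0.7]
grip_width: 0.297
```

Run:
```python
from brk import *
c=snap('top','t7');webs(c)
crop(c,320,180,480,290,'t7d',5)
plan([.5828,.275,0.1],64.3)
```

```text
px 217.0 205.0 c [0.5821 0.2753] yaw 154.6 [0.0134 0.056 ] ztop 0.05
px 171.0 206.0 c [0.58   0.3914] yaw 96.0 [0.0131 0.0568] ztop 0.049
px 357.0 227.0 c [ 0.5252 -0.0763] yaw 160.7 [0.0191 0.0636] ztop 0.072
px 374.0 230.0 c [ 0.517  -0.1201] yaw 169.0 [0.0147 0.0617] ztop 0.072
px 221.0 250.0 c [0.4685 0.2649] yaw -166.0 [0.0133 0.0569] ztop 0.05
px 175.0 249.0 c [0.4717 0.3793] yaw 64.6 [0.0126 0.0579] ztop 0.05
px 448.0 266.0 c [ 0.4271 -0.3076] yaw 166.5 [0.0113 0.0488] ztop 0.037
px 161.0 346.0 c [0.2304 0.4102] yaw -149.8 [0.0137 0.0558] ztop 0.05
k 0 rotvec [-2.92  -0.     0.007] q6est now/at target -1.13 -0.84 shift_cm [ 7.45 18.34 -6.22] in cur frame [  7.47 -19.26   2.01]
k 180 rotvec [0.221 0.005 0.   ] q6est now/at target 2.01 2.31 shift_cm [  7.45 -18.34   6.22] in cur frame [  7.47 -19.26   2.01]
pos [0.5593 0.0827 0.1745] tooly [-0.225 -0.974 -0.001] t 26.75 grip 0.297 F [ 0.8  0.6 -0.6] q [-0.01  0.24  1.62  0.    1.28  1.79]
```

View pics/t7d.png

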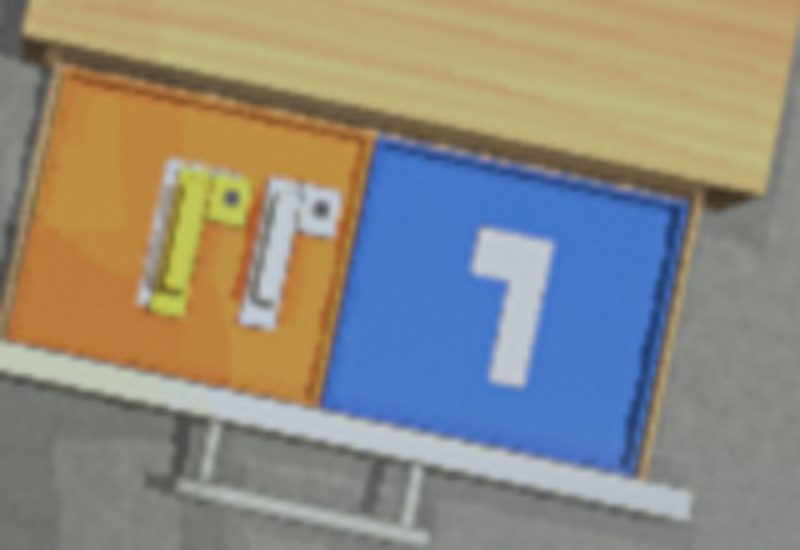

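Request:
jog_arm(deltas=[[0, -1, 0, 0.11, 0, 0, 0.06], [1, -2, 0, 0.11, 0, 0, 0.06], [1.5, -4, 1.5, 0, 0, 0, 0.06], [1.5, -4, 1.5, 0, 0, 0, 0.06], [1.5, -4, 1.5, 0, 0, 0, 0.06], [1, -2, 1, 0, 0, 0, 0.06], [0, -1, 0.4, 0, 0, 0, 0.06], [0, 0, 0, 0, 0, 0, 0.06], [0, 0, 0, 0, 0, 0, 0.06], [0, 0, 0, 0, 0, 0, 0.06]])

```text
time: 27.75
position: [0.5847, 0.2635, 0.1105]
eef_rot: [1.685, 1.563, -1.927]
ft_force: [0.5, 0.8, 0.5]
grip_width: 0.528
```

Run:
```python
from h import *
plan([.5823,.275,0.014],64.5)
```

```text
k 0 rotvec [ 3.117e+00 -1.200e-02  1.000e-03] q6est now/at target 5.45 5.47 shift_cm [ 9.65  0.94 -0.71] in cur frame [ 9.64 -0.99  0.74]
k 180 rotvec [-0.025 -0.001 -0.008] q6est now/at target 2.31 2.33 shift_cm [ 9.65 -0.94  0.71] in cur frame [ 9.64 -0.99  0.74]
pos [0.5847 0.2635 0.1105] tooly [-0.453 -0.892  0.008] t 27.75 grip 0.528 F [0.5 0.8 0.5] q [ 0.29  0.46  1.47 -0.01  1.22  2.33]
```

Request:
jog_arm(deltas=[[0, -0.7, 0.55, -0.025, 0, -0.008, 0.06], [0, 0, 0, 0, 0, 0, 0.06], [0, 0, 0, 0, 0, 0, 0.06], [2, 0, 0, 0, 0, 0, 0.06], [2.5, 0, 0, 0, 0, 0, 0.06], [1.5, 0, 0, 0, 0, 0, 0.06], [0.5, 0, 0, 0, 0, 0, 0.06], [0, 0, 0, 0, 0, 0, 0.06], [0, 0, 0, 0, 0, 0, 0.06]])

```text
time: 28.65
position: [0.5872, 0.2697, 0.0486]
eef_rot: [-2.474, 1.561, 0.22]
ft_force: [-0.3, 0.4, -0.3]
grip_width: 0.527
```

Run:
```python
from h import *
plan([.5823,.275,0.014],64.5)
```

```text
k 0 rotvec [3.139 0.009 0.012] q6est now/at target 5.45 5.47 shift_cm [ 3.46  0.26 -0.67] in cur frame [ 3.46 -0.24  0.7 ]
k 180 rotvec [-0.003 -0.008  0.006] q6est now/at target 2.31 2.32 shift_cm [ 3.46 -0.26  0.67] in cur frame [ 3.46 -0.24  0.7 ]
pos [0.5872 0.2697 0.0486] tooly [-0.433 -0.901 -0.006] t 28.65 grip 0.527 F [-0.3  0.4 -0.3] q [ 0.3   0.54  1.5  -0.    1.1   2.32]
```

Request:
jog_arm(deltas=[[0.5, -0.25, 0.65, -0.003, -0.008, 0.006, 0.06], [1.3, 0, 0.2, 0, 0, 0, 0.06], [1.2, 0, 0, 0, 0, 0, 0.06], [0.4, 0, 0, 0, 0, 0, 0.06], [0, 0, 0, 0, 0, 0, 0.06], [0, 0, 0, 0, 0, 0, 0.06]])

```text
time: 29.25
position: [0.5814, 0.2771, 0.0137]
eef_rot: [-2.219, 1.569, 0.479]
ft_force: [-0.1, -0.2, -0.4]
grip_width: 0.526
```

Run:
```python
from h import *
plan([.5823,.275,0.014],64.5)
```

```text
k 0 rotvec [-3.14e+00 -3.00e-03 -2.00e-03] q6est now/at target -0.82 -0.82 shift_cm [-0.03 -0.15  0.17] in cur frame [-0.03  0.15 -0.17]
k 180 rotvec [ 0.001 -0.001  0.002] q6est now/at target 2.33 2.32 shift_cm [-0.03  0.15 -0.17] in cur frame [-0.03  0.15 -0.17]
pos [0.5814 0.2771 0.0137] tooly [-0.429 -0.903 -0.002] t 29.25 grip 0.526 F [-0.1 -0.2 -0.4] q [0.31 0.59 1.51 0.   1.04 2.32]
```

Request:
jog_arm(deltas=[[0, 0.1, -0.1, 0, 0, 0, -1], [0, 0, 0, 0, 0, 0, -1], [0, 0, 0, 0, 0, 0, -1], [0, 0, 0, 0, 0, 0, -1], [0, 0, 0, 0, 0, 0, -1], [-1, 0, 0, 0, 0, 0, -1], [-3, 0, 0, 0, 0, 0, -1], [-4, 0, 0, 0, 0, 0, -1], [-4, 0, 0, 0, 0, 0, -1], [-2, 0, 0, -0.15, 0, 0, -1], [0, 0, 0, -0.15, 0, 0, -1], [0, 0, 0, -0.15, 0, 0, -1]])

```text
time: 30.45
position: [0.5823, 0.2754, 0.1646]
eef_rot: [-2.796, 1.566, 0.357]
ft_force: [0.1, 0.1, -0.2]
grip_width: 0.132
```

Request:
jog_arm(deltas=[[0, 0, 0, -0.15, 0, 0, -1], [0, 0, 0, -0.15, 0, 0, -1], [0, 0, 0, -0.15, 0, 0, -1], [0, 0, 0, -0.15, 0, 0, -1], [0, 0, 0, -0.15, 0, 0, -1], [0, 0, 0, -0.15, 0, 0, -1], [0, 0, 0, -0.15, 0, 0, -1], [0, 0, 0, -0.15, 0, 0, -1], [0, 0, 0, -0.15, 0, 0, -1], [0, 0, 0, -0.15, 0, 0, -1], [0, 0, 0, -0.15, 0, 0, -1], [0, 0, 0, -0.15, 0, 0, -1]])

```text
time: 31.65
position: [0.5836, 0.2762, 0.1777]
eef_rot: [1.644, 1.554, 0.314]
ft_force: [0.1, 0.2, 0.4]
grip_width: 0.131
```

Request:
jog_arm(deltas=[[0, 0, 0, -0.15, 0, 0, -1], [0, 0, 0, -0.15, 0, 0, -1], [0, 0, 0, -0.15, 0, 0, -1], [0, 0, 0, -0.15, 0, 0, -1], [0, 0, 0, -0.15, 0, 0, -1], [0, 0, 0, -0.15, 0, 0, -1], [0, 0, 0, -0.15, 0, 0, -1], [0, 0, 0, 0, 0, 0, -1]])

```text
time: 32.45
position: [0.5836, 0.2765, 0.1848]
eef_rot: [0.594, 1.548, 0.313]
ft_force: [-0.8, -0.4, -0.7]
grip_width: 0.128
```

Run:
```python
from h import *
plan([.5325,-.0316,0.14],77.5)
```

```text
k 0 rotvec [-0.062  0.019 -0.012] q6est now/at target -1.04 -1.55 shift_cm [  4.48 -31.18   1.68] in cur frame [  4.15 -31.07   3.53]
k 180 rotvec [ 3.079 -0.019 -0.03 ] q6est now/at target 2.1 1.6 shift_cm [ 4.48 31.18 -1.68] in cur frame [  4.15 -31.07   3.53]
pos [0.5836 0.2765 0.1848] tooly [0.276 0.961 0.013] t 32.45 grip 0.128 F [-0.8 -0.4 -0.7] q [ 0.31  0.38  1.42  0.    1.32 -0.98]
```

Request:
jog_arm(deltas=[[0, 0, 0, -0.062, 0.019, -0.012, -1], [0, -2, 0.2, 0, 0, 0, -1], [0, -4, 0.3, 0, 0, 0, -1], [0, -4, 0.3, 0, 0, 0, -1], [0, -4, 0.3, 0, 0, 0, -1], [0, -4, 0.3, 0, 0, 0, -1], [1, -4, 0.3, 0, 0, 0, -1], [1, -4, 0.3, 0, 0, 0, -1], [1, -2, 0, 0, 0, 0, -1], [0, -1, 0, 0, 0, 0, -1], [0, 0, 0, 0, 0, 0, -1], [0, 0, 0, 0, 0, 0, -1]])

```text
time: 33.65
position: [0.533, -0.0267, 0.1601]
eef_rot: [-0.069, 1.56, -0.322]
ft_force: [-0.5, 0.3, 0.5]
grip_width: 0.129
```

Request:
jog_arm(deltas=[[0, 0, 0, 0, 0, 0, -1], [0, 0, 0, 0, 0, 0, -1]])

```text
time: 33.85
position: [0.534, -0.025, 0.1613]
eef_rot: [0.005, 1.558, -0.246]
ft_force: [-0.3, 0.0, -0.8]
grip_width: 0.134
```

Run:
```python
from h import *
plan([.5325,-.0316,0.04],77.5)
```

```text
k 0 rotvec [-0.033  0.013  0.   ] q6est now/at target -1.56 -1.57 shift_cm [ 1.213e+01 -6.800e-01 -1.000e-02] in cur frame [12.13 -0.68 -0.14]
k 180 rotvec [ 3.108  0.    -0.02 ] q6est now/at target 1.58 1.57 shift_cm [1.213e+01 6.800e-01 1.000e-02] in cur frame [12.13 -0.68 -0.14]
pos [ 0.534  -0.025   0.1613] tooly [0.249 0.969 0.   ] t 33.85 grip 0.134 F [-0.3  0.  -0.8] q [-0.21  0.18  1.72 -0.    1.22 -1.53]
```

Request:
jog_arm(deltas=[[0, -0.5, 0, -0.033, 0.013, 0, -1], [0, 0, 0, 0, 0, 0, -1], [2, 0, 0, 0, 0, 0, -1], [2.5, 0, 0, 0, 0, 0, -1], [2.5, 0, 0, 0, 0, 0, -1], [1, 0, 0, 0, 0, 0, -1], [0, 0, 0, 0, 0, 0, -1], [0, 0, 0, 0, 0, 0, -1], [0, 0, 0, 0, 0, 0, -1]])

```text
time: 34.75
position: [0.5387, -0.0236, 0.0839]
eef_rot: [0.174, 1.56, -0.038]
ft_force: [0.9, 0.2, -0.6]
grip_width: 0.13
```

Run:
```python
from h import *
plan([.5325,-.0316,0.037],77.5)
```

```text
k 0 rotvec [ 0.006  0.011 -0.002] q6est now/at target -1.56 -1.57 shift_cm [ 4.69 -0.92 -0.43] in cur frame [ 4.69 -0.92 -0.49]
k 180 rotvec [-3.136e+00  3.000e-03  1.700e-02] q6est now/at target -4.7 -4.72 shift_cm [4.69 0.92 0.43] in cur frame [ 4.69 -0.92 -0.49]
pos [ 0.5387 -0.0236  0.0839] tooly [0.211 0.978 0.002] t 34.75 grip 0.13 F [ 0.9  0.2 -0.6] q [-0.21  0.3   1.77  0.    1.07 -1.56]
```

Request:
jog_arm(deltas=[[0, -0.75, -0.4, 0.006, 0.011, 0, -1], [0, 0, 0, 0, 0, 0, -1], [0, 0, 0, 0, 0, 0, -1], [0, 0, 0, 0, 0, 0, -1]])

```text
time: 35.15
position: [0.5353, -0.0315, 0.0874]
eef_rot: [0.321, 1.565, 0.101]
ft_force: [0.3, 0.0, -0.4]
grip_width: 0.131
```

Run:
```python
from h import *
plan([.5325,-.0316,0.037],77.5)
```

```text
k 0 rotvec [-0.001  0.005 -0.002] q6est now/at target -1.57 -1.58 shift_cm [ 5.04 -0.07 -0.27] in cur frame [ 5.04 -0.08 -0.3 ]
k 180 rotvec [ 3.14e+00 -3.00e-03 -8.00e-03] q6est now/at target 1.57 1.57 shift_cm [5.04 0.07 0.27] in cur frame [ 5.04 -0.08 -0.3 ]
pos [ 0.5353 -0.0315  0.0874] tooly [0.218 0.976 0.002] t 35.15 grip 0.131 F [ 0.3  0.  -0.4] q [-0.22  0.29  1.77  0.    1.08 -1.57]
```

Request:
jog_arm(deltas=[[1.5, 0, -0.2, 0, 0.005, 0, -1], [2, 0, -0.2, 0, 0, 0, -1], [1.2, 0, -0.2, 0, 0, 0, -1], [0.6, 0, -0.1, 0, 0, 0, -1], [0.2, 0, 0, 0, 0, 0, -1], [0, 0, 0, 0, 0, 0, -1]])

```text
time: 35.75
position: [0.5361, -0.0316, 0.0366]
eef_rot: [0.109, 1.556, -0.111]
ft_force: [0.2, -0.4, -0.1]
grip_width: 0.136
```

Run:
```python
from h import *
plan([.5325,-.0316,0.037],77.5)
```

```text
k 0 rotvec [-0.001  0.015 -0.002] q6est now/at target -1.57 -1.58 shift_cm [-0.04 -0.08 -0.35] in cur frame [-0.05 -0.08 -0.35]
k 180 rotvec [ 3.14e+00 -3.00e-03 -2.40e-02] q6est now/at target 1.57 1.57 shift_cm [-0.04  0.08  0.35] in cur frame [-0.05 -0.08 -0.35]
pos [ 0.5361 -0.0316  0.0366] tooly [0.218 0.976 0.002] t 35.75 grip 0.136 F [ 0.2 -0.4 -0.1] q [-0.22  0.36  1.8   0.    0.97 -1.57]
```

Release, lift, and head for E.

Request:
jog_arm(deltas=[[0.1, 0, 0, 0, 0.01, 0, -1], [0, 0, 0, 0, 0, 0, -0.41], [0, 0, 0, 0, 0, 0, -0.41], [0, 0, 0, 0, 0, 0, -0.41], [-1, 0, 0, 0, 0, 0, -0.41], [-2, 0, 0, 0, 0, 0, -0.41], [-4, 0, 0, 0, 0, 0, -0.41], [-4, 0, 0, 0, 0, 0, -0.41], [-2, 0, 0, 0, 0, 0, -0.41], [0, 4, 0, 0, 0, 0, -0.41], [0, 4, 0, 0, 0, 0, -0.41], [0, 4, 0, 0, 0, 0, -0.41]])

```text
time: 36.95
position: [0.5609, 0.0841, 0.1731]
eef_rot: [0.643, 1.569, 0.413]
ft_force: [0.8, -0.2, 0.0]
grip_width: 0.293
```

Request:
jog_arm(deltas=[[0, 4, 0, 0, 0, 0, 0.06], [0, 2, 0, 0, 0, 0, 0.06], [0, 0, 0, 0, 0, 0, 0.06]])

```text
time: 37.25
position: [0.5753, 0.1495, 0.1758]
eef_rot: [0.685, 1.565, 0.461]
ft_force: [1.2, -0.8, -0.0]
grip_width: 0.531
```

Run:
```python
from brk import *
c=snap('top','t8');webs(c)
crop(c,320,180,480,290,'t8d',5)
plan([.4684,.2649,0.1],-76)
```

```text
px 171.0 206.0 c [0.5799 0.3905] yaw 95.2 [0.0133 0.0578] ztop 0.05
px 339.0 224.0 c [ 0.5332 -0.0316] yaw 167.6 [0.0157 0.0637] ztop 0.072
px 357.0 225.0 c [ 0.5292 -0.0759] yaw 165.8 [0.017  0.0606] ztop 0.071
px 175.0 249.0 c [0.4717 0.3794] yaw 64.1 [0.0124 0.058 ] ztop 0.051
px 161.0 346.0 c [0.2306 0.4107] yaw -149.8 [0.0134 0.056 ] ztop 0.049
k 0 rotvec [ 2.672 -0.003 -0.007] q6est now/at target 1.43 1.69 shift_cm [  7.57 -13.89   7.54] in cur frame [  7.54   8.95 -13.04]
k 180 rotvec [-0.469  0.005 -0.002] q6est now/at target -1.71 -1.45 shift_cm [ 7.57 13.89 -7.54] in cur frame [  7.54   8.95 -13.04]
pos [0.5751 0.1484 0.1757] tooly [0.223 0.975 0.003] t 37.3 grip 0.527 F [ 0.2 -1.   0.1] q [ 0.11  0.29  1.56  0.    1.29 -1.24]
```

View pics/t8d.png

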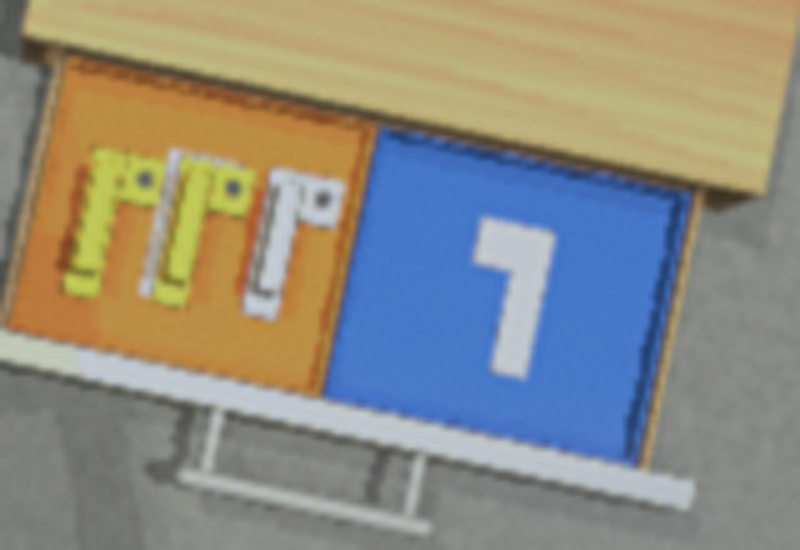

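Run:
```python
from h import *
for t in('t2','t5','t7','t8'):
    c=load(t);w=cloud(c);z=w[...,2];m=np.zeros((480,640),bool);m[255:300,350:425]=1
    m&=(z>.055)&(z<.08);p=w[m]
    ax=np.array([.9763,-.2164]);s=p[:,:2]@ax;b=s<s.min()+.014;print(t,p[b].mean(0).round(4),np.median(s[b]).round(4),b.sum())
    g=w[...,2]; m=np.zeros((480,640),bool);m[230:300,420:465]=1;m&=(g>.082)&(g<.1);print('panel',np.median(w[m][:,:2]@ax).round(4),m.sum())
```

```text
t2 [ 0.3814 -0.1313  0.0679] 0.4008 239
panel 0.4432 235
t5 [ 0.3822 -0.1309  0.0682] 0.4014 241
panel 0.4436 235
t7 [ 0.3879 -0.1324  0.0677] 0.4073 242
panel 0.4497 241
t8 [ 0.393  -0.1336  0.0679] 0.4125 241
panel 0.4548 235
```

View pics/t8.png

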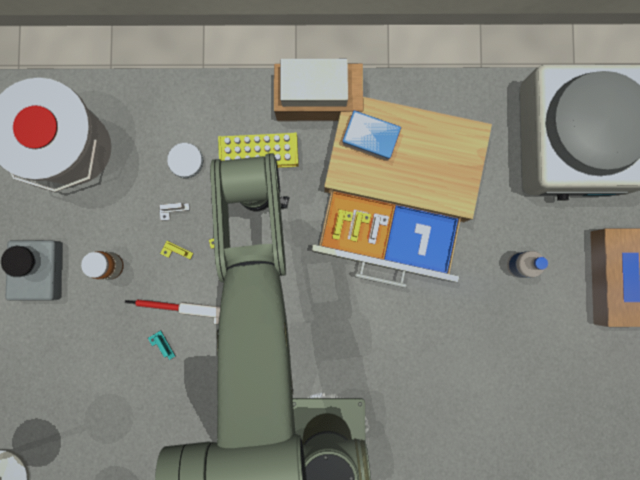

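Request:
jog_arm(deltas=[[0, 0, 0, -0.15, 0, 0, 0.06], [0, 0, 0, -0.15, 0, 0, 0.06], [0, 0, 0, -0.15, 0, 0, 0.06], [1, 2, -1, -0.01, 0, 0, 0.06], [1.5, 3, -1.7, 0, 0, 0, 0.06], [1.5, 3, -1.7, 0, 0, 0, 0.06], [1.5, 3, -1.7, 0, 0, 0, 0.06], [1, 2, -1, 0, 0, 0, 0.06], [0, 0.7, -0.4, 0, 0, 0, 0.06], [0, 0, 0, 0, 0, 0, 0.06], [0, 0, 0, 0, 0, 0, 0.06], [0, 0, 0, 0, 0, 0, 0.06]])

```text
time: 38.5
position: [0.47, 0.2505, 0.1116]
eef_rot: [-0.83, 1.56, -0.606]
ft_force: [-0.3, -1.0, -0.0]
grip_width: 0.529
```

Run:
```python
from h import *
plan([.4684,.2649,0.014],104)
```

```text
k 0 rotvec [-0.02   0.007  0.008] q6est now/at target -1.48 -1.45 shift_cm [9.76 1.43 0.2 ] in cur frame [9.75 1.51 0.1 ]
k 180 rotvec [ 3.122  0.013 -0.011] q6est now/at target 1.66 1.69 shift_cm [ 9.76 -1.43 -0.2 ] in cur frame [9.75 1.51 0.1 ]
pos [0.47   0.2505 0.1116] tooly [-0.223  0.975 -0.008] t 38.5 grip 0.529 F [-0.3 -1.  -0. ] q [ 0.33  0.25  1.76 -0.01  1.13 -1.46]
```

Request:
jog_arm(deltas=[[0, 1.2, 0.1, -0.02, 0.007, 0.008, 0.06], [0, 0, 0, 0, 0, 0, 0.06], [0, 0, 0, 0, 0, 0, 0.06], [2, 0, -0.1, 0, 0, 0, 0.06], [2.5, 0, -0.1, 0, 0, 0, 0.06], [1.5, 0, -0.1, 0, 0, 0, 0.06], [0.5, 0, 0, 0, 0, 0, 0.06], [0, 0, 0, 0, 0, 0, 0.06], [0, 0, 0, 0, 0, 0, 0.06]])

```text
time: 39.4
position: [0.4724, 0.2622, 0.0487]
eef_rot: [0.081, 1.561, 0.324]
ft_force: [-0.2, 0.0, 0.1]
grip_width: 0.528
```

Run:
```python
from h import *
plan([.4684,.2649,0.014],104)
```

```text
k 0 rotvec [-0.002  0.01  -0.001] q6est now/at target -1.47 -1.46 shift_cm [ 3.47  0.36 -0.32] in cur frame [ 3.47  0.35 -0.36]
k 180 rotvec [ 3.14e+00 -1.00e-03 -1.50e-02] q6est now/at target 1.67 1.68 shift_cm [ 3.47 -0.36  0.32] in cur frame [ 3.47  0.35 -0.36]
pos [0.4724 0.2622 0.0487] tooly [-0.24   0.971  0.001] t 39.4 grip 0.528 F [-0.2  0.   0.1] q [ 0.35  0.35  1.78 -0.    1.   -1.47]
```

Request:
jog_arm(deltas=[[0.5, 0.3, -0.4, 0, 0.01, 0, 0.06], [1.3, 0, -0.2, 0, 0, 0, 0.06], [1.2, 0, -0.1, 0, 0, 0, 0.06], [0.4, 0, 0, 0, 0, 0, 0.06], [0, 0, 0, 0, 0, 0, 0.06], [0, 0, 0, 0, 0, 0, 0.06]])

```text
time: 40.0
position: [0.4657, 0.2643, 0.0136]
eef_rot: [0.487, 1.568, 0.73]
ft_force: [0.2, 0.3, 0.2]
grip_width: 0.529
```

Run:
```python
from h import *
plan([.4684,.2649,0.014],104)
c=snap('side','s9');crop(c,220,270,380,400,'s9c',5)
```

```text
k 0 rotvec [-0.001  0.002 -0.001] q6est now/at target -1.46 -1.46 shift_cm [-0.04 -0.01  0.27] in cur frame [-0.04 -0.01  0.27]
k 180 rotvec [ 3.14e+00 -2.00e-03 -4.00e-03] q6est now/at target 1.68 1.68 shift_cm [-0.04  0.01 -0.27] in cur frame [-0.04 -0.01  0.27]
pos [0.4657 0.2643 0.0136] tooly [-0.241  0.971  0.001] t 40.0 grip 0.529 F [0.2 0.3 0.2] q [ 0.35  0.41  1.8   0.    0.94 -1.46]
```

View pics/s9c.png

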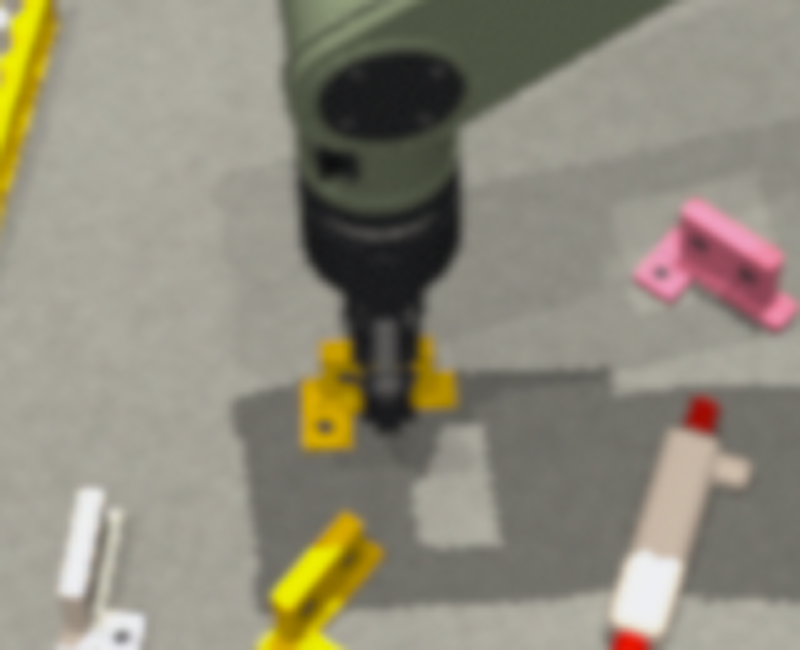

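Straddling E well. Close, lift, rotate back.

Request:
jog_arm(deltas=[[0, 0, 0.2, 0, 0, 0, -1], [0, 0, 0, 0, 0, 0, -1], [0, 0, 0, 0, 0, 0, -1], [0, 0, 0, 0, 0, 0, -1], [0, 0, 0, 0, 0, 0, -1], [-1, 0, 0, 0, 0, 0, -1], [-3, 0, 0, 0, 0, 0, -1], [-4, 0, 0, 0, 0, 0, -1], [-4, 0, 0, 0.15, 0, 0, -1], [-2, 0, 0, 0.15, 0, 0, -1], [0, 0, 0, 0.15, 0, 0, -1], [0, 0, 0, 0, 0, 0, -1]])

```text
time: 41.25
position: [0.4677, 0.2645, 0.164]
eef_rot: [0.734, 1.566, 0.521]
ft_force: [0.5, 0.3, -0.6]
grip_width: 0.133
```

Run:
```python
from h import *
plan([.483,-.2859,0.15],77.5)
```

```text
k 0 rotvec [ 0.005  0.004 -0.003] q6est now/at target -1.0 -2.05 shift_cm [  1.4  -53.41  13.41] in cur frame [  1.27 -53.48  13.13]
k 180 rotvec [-3.136  0.005  0.006] q6est now/at target -4.14 -5.19 shift_cm [  1.4   53.41 -13.41] in cur frame [  1.27 -53.48  13.13]
pos [0.4677 0.2645 0.164 ] tooly [0.211 0.977 0.003] t 41.25 grip 0.133 F [ 0.5  0.3 -0.6] q [ 0.35  0.19  1.71  0.    1.24 -1.  ]
```

Request:
jog_arm(deltas=[[0, -2, 0.5, 0, 0, 0, -1], [0, -4, 1, 0, 0, 0, -1], [0, -4, 1, 0, 0, 0, -1], [0, -4, 1, 0, 0, 0, -1], [0, -4, 1, 0, 0, 0, -1], [0, -4, 1, 0, 0, 0, -1], [0, -4, 1, 0, 0, 0, -1], [0, -4, 1, 0, 0, 0, -1], [0, -4, 1, 0, 0, 0, -1], [0, -4, 1, 0, 0, 0, -1], [0, -4, 1, 0, 0, 0, -1], [0, -4, 1, 0, 0, 0, -1]])

```text
time: 42.45
position: [0.4904, -0.2197, 0.1608]
eef_rot: [1.648, 1.563, 1.488]
ft_force: [0.6, 0.7, -0.8]
grip_width: 0.132
```

Run:
```python
from h import *
plan([.483,-.2859,0.15],77.5)
```

```text
k 0 rotvec [ 0.059 -0.001 -0.008] q6est now/at target -1.94 -2.05 shift_cm [ 1.08 -6.62  0.71] in cur frame [ 1.03 -6.66  0.32]
k 180 rotvec [-3.083e+00  1.200e-02 -1.000e-03] q6est now/at target -5.08 -5.2 shift_cm [ 1.08  6.62 -0.71] in cur frame [ 1.03 -6.66  0.32]
pos [ 0.4904 -0.2197  0.1608] tooly [0.159 0.987 0.008] t 42.45 grip 0.132 F [ 0.6  0.7 -0.8] q [-0.59  0.2   1.7   0.01  1.24 -2.  ]
```

Request:
jog_arm(deltas=[[0, -2.5, 0.2, 0.059, 0, -0.008, -1], [0, -1.5, 0.2, 0, 0, 0, -1], [0, 0, 0, 0, 0, 0, -1], [0, 0, 0, 0, 0, 0, -1], [0, 0, 0, 0, 0, 0, -1], [0, 0, 0, 0, 0, 0, -1]])

```text
time: 43.05
position: [0.4853, -0.2626, 0.1589]
eef_rot: [2.68, 1.566, 2.468]
ft_force: [0.7, 0.4, -1.4]
grip_width: 0.134
```

Run:
```python
from h import *
plan([.483,-.2859,0.037],77.5)
```

```text
k 0 rotvec [ 0.007 -0.005 -0.002] q6est now/at target -2.01 -2.04 shift_cm [12.19 -2.33  0.28] in cur frame [12.18 -2.36  0.32]
k 180 rotvec [-3.135e+00  3.000e-03 -7.000e-03] q6est now/at target -5.15 -5.19 shift_cm [12.19  2.33 -0.28] in cur frame [12.18 -2.36  0.32]
pos [ 0.4853 -0.2626  0.1589] tooly [0.21  0.978 0.002] t 43.05 grip 0.134 F [ 0.7  0.4 -1.4] q [-0.65  0.23  1.67  0.    1.25 -2.01]
```

Request:
jog_arm(deltas=[[0, -1.3, 0.2, 0.007, 0, 0, -1], [1, -0.9, 0.1, 0, 0, 0, -1], [2.2, 0, -0.1, 0, 0, 0, -1], [2.5, 0, -0.1, 0, 0, 0, -1], [1.5, 0, -0.1, 0, 0, 0, -1], [0.5, 0, 0, 0, 0, 0, -1], [0, 0, 0, 0, 0, 0, -1], [0, 0, 0, 0, 0, 0, -1], [0, 0, 0, 0, 0, 0, -1]])

```text
time: 43.95
position: [0.4817, -0.287, 0.0788]
eef_rot: [-3.081, 1.57, 2.988]
ft_force: [0.3, 0.0, -0.7]
grip_width: 0.13
```

Run:
```python
from h import *
plan([.483,-.2859,0.037],77.5)
```

```text
k 0 rotvec [ 0.004 -0.001  0.   ] q6est now/at target -2.04 -2.04 shift_cm [4.18 0.13 0.11] in cur frame [4.17 0.13 0.11]
k 180 rotvec [-3.138e+00 -0.000e+00 -2.000e-03] q6est now/at target -5.19 -5.18 shift_cm [ 4.18 -0.13 -0.11] in cur frame [4.17 0.13 0.11]
pos [ 0.4817 -0.287   0.0788] tooly [ 0.212  0.977 -0.   ] t 43.95 grip 0.13 F [ 0.3  0.  -0.7] q [-0.69  0.35  1.7  -0.    1.09 -2.05]
```

Request:
jog_arm(deltas=[[1.5, 0.1, 0, 0, 0, 0, -1], [1.5, 0, -0.1, 0, 0, 0, -1], [0.8, 0, -0.1, 0, 0, 0, -1], [0.5, 0, -0.1, 0, 0, 0, -1], [0, 0, 0, 0, 0, 0, -1], [0, 0, 0, 0, 0, 0, -1]])

```text
time: 44.55
position: [0.4821, -0.2876, 0.0365]
eef_rot: [-0.549, 1.563, -0.763]
ft_force: [-0.3, 0.1, -0.8]
grip_width: 0.132
```

Run:
```python
from h import *
plan([.483,-.2859,0.036],77.5)
c=snap('side','s10');crop(c,220,120,380,260,'s10c',5)
```

```text
k 0 rotvec [0.005 0.007 0.004] q6est now/at target -2.04 -2.04 shift_cm [0.05 0.18 0.05] in cur frame [0.05 0.18 0.06]
k 180 rotvec [-3.137 -0.007  0.011] q6est now/at target -5.19 -5.18 shift_cm [ 0.05 -0.18 -0.05] in cur frame [0.05 0.18 0.06]
pos [ 0.4821 -0.2876  0.0365] tooly [ 0.212  0.977 -0.004] t 44.55 grip 0.132 F [-0.3  0.1 -0.8] q [-0.69  0.41  1.73 -0.    1.   -2.05]
```

View pics/s10c.png

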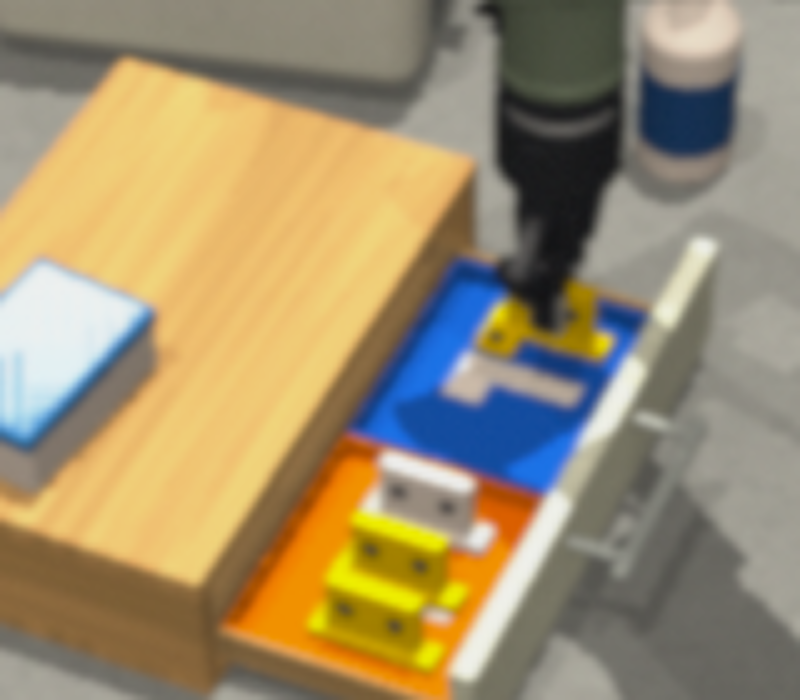

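Request:
jog_arm(deltas=[[0, 0, 0, 0, 0, 0, -0.41], [0, 0, 0, 0, 0, 0, -0.41], [0, 0, 0, 0, 0, 0, -0.41], [-1, 0, 0, 0, 0, 0, -0.41], [-2, 0, 0, 0, 0, 0, -0.41], [-4, 0, 0, 0, 0, 0, -0.41], [-4, 0, 0, 0, 0, 0, -0.41], [-2, 0, 0, 0, 0, 0, -0.41], [0, 3, -1, 0, 0, 0, -0.41], [0, 4, -1.2, 0, 0, 0, -0.41], [0, 4, -1.2, 0, 0, 0, -0.41], [0, 4, -1.2, 0, 0, 0, -0.41]])

```text
time: 45.8
position: [0.4712, -0.1328, 0.1792]
eef_rot: [-0.431, 1.548, -0.654]
ft_force: [0.5, 0.3, -0.1]
grip_width: 0.293
```

Request:
jog_arm(deltas=[[0, 4, -0.5, 0, 0, 0, 0.06], [0, 4, -0.5, 0, 0, 0, 0.06], [0, 4, -0.5, 0, 0, 0, 0.06], [0, 4, -0.5, 0, 0, 0, 0.06], [0, 4, -0.5, 0, 0, 0, 0.06], [0, 2, -0.5, 0, 0, 0, 0.06], [0, 0, 0, 0, 0, 0, 0.06]])

```text
time: 46.5
position: [0.4907, 0.1017, 0.184]
eef_rot: [-0.206, 1.538, -0.424]
ft_force: [-0.0, -0.7, 0.6]
grip_width: 0.528
```

Run:
```python
from brk import *
c=snap('top','t11');webs(c)
crop(c,320,180,480,290,'t11d',5)
plan([.4716,.3792,0.1],154.4)
```

```text
px 171.0 206.0 c [0.5799 0.3913] yaw 95.8 [0.0133 0.0579] ztop 0.05
px 339.0 223.0 c [ 0.5344 -0.0312] yaw 168.0 [0.0159 0.0623] ztop 0.072
px 357.0 225.0 c [ 0.5305 -0.0767] yaw 165.9 [0.0158 0.064 ] ztop 0.071
px 175.0 249.0 c [0.4717 0.3792] yaw 64.4 [0.0123 0.0589] ztop 0.05
px 161.0 346.0 c [0.2304 0.4105] yaw -149.1 [0.0139 0.0564] ztop 0.049
k 0 rotvec [-1.343  0.023  0.028] q6est now/at target -2.65 -2.18 shift_cm [ 8.41 13.78 24.29] in cur frame [ 7.96 26.83 -8.21]
k 180 rotvec [ 1.798  0.03  -0.024] q6est now/at target 0.49 0.97 shift_cm [  8.41 -13.78 -24.29] in cur frame [ 7.96 26.83 -8.21]
pos [0.4909 0.1006 0.1841] tooly [ 0.218  0.976 -0.007] t 46.55 grip 0.534 F [-0.1 -0.3  1. ] q [ 0.04  0.08  1.79 -0.02  1.24 -1.31]
```

View pics/t11.png

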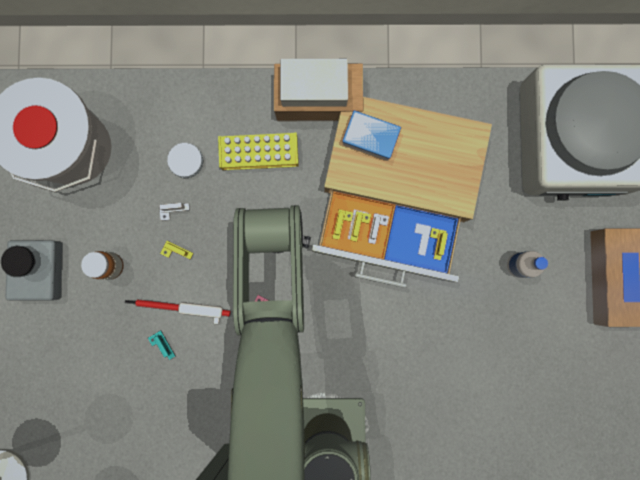

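Request:
jog_arm(deltas=[[0, 2, -0.6, 0, 0.023, 0.028, 0.06], [0, 4, -1.2, 0, 0, 0, 0.06], [0, 4, -1.2, 0, 0, 0, 0.06], [0, 4, -1.2, 0, 0, 0, 0.06], [0, 4, -1.2, 0, 0, 0, 0.06], [0.5, 4, -1.2, 0, 0, 0, 0.06], [0.5, 2, -0.8, -0.1, 0, 0, 0.06], [0.5, 0, 0, -0.15, 0, 0, 0.06], [0.5, 0, 0, -0.15, 0, 0, 0.06], [0.5, 0, 0, -0.15, 0, 0, 0.06], [0.5, 0, 0, -0.15, 0, 0, 0.06], [0.5, 0, 0, -0.15, 0, 0, 0.06]])

```text
time: 47.75
position: [0.4827, 0.3453, 0.1581]
eef_rot: [-0.104, 1.541, 0.514]
ft_force: [0.5, 0.3, 1.3]
grip_width: 0.528
```

Request:
jog_arm(deltas=[[0.5, 0, 0, -0.15, 0, 0, 0.06], [0.5, 0, 0, -0.15, 0, 0, 0.06], [0, 0, 0, -0.15, 0, 0, 0.06], [0, 0, 0, 0, 0, 0, 0.06], [0, 0, 0, 0, 0, 0, 0.06]])

```text
time: 48.25
position: [0.4871, 0.3373, 0.1484]
eef_rot: [-0.662, 1.542, 0.399]
ft_force: [-0.2, 1.1, 0.4]
grip_width: 0.53
```

Run:
```python
from h import *
plan([.4716,.3792,0.014],154.4)
```

```text
k 0 rotvec [-0.063  0.022  0.019] q6est now/at target -2.23 -2.16 shift_cm [13.44  3.2   3.11] in cur frame [13.44  3.63  2.6 ]
k 180 rotvec [ 3.078  0.028 -0.034] q6est now/at target 0.91 0.98 shift_cm [13.44 -3.2  -3.11] in cur frame [13.44  3.63  2.6 ]
pos [0.4871 0.3373 0.1484] tooly [-0.873  0.488 -0.018] t 48.25 grip 0.53 F [-0.2  1.1  0.4] q [ 0.46  0.3   1.6  -0.    1.21 -2.17]
```

Request:
jog_arm(deltas=[[0.5, 1.5, 1.2, -0.063, 0.022, 0.019, 0.06], [1.5, 1.3, 1.1, 0, 0, 0, 0.06], [2, 0, 0, 0, 0, 0, 0.06], [1, 0, 0, 0, 0, 0, 0.06], [0, 0, 0, 0, 0, 0, 0.06], [0, 0, 0, 0, 0, 0, 0.06], [0, 0, 0, 0, 0, 0, 0.06]])

```text
time: 48.95
position: [0.4775, 0.369, 0.1009]
eef_rot: [-0.722, 1.565, 0.385]
ft_force: [0.5, -0.5, 0.3]
grip_width: 0.528
```

Run:
```python
from h import *
plan([.4716,.3792,0.014],154.4)
```

```text
k 0 rotvec [-0.017  0.004  0.004] q6est now/at target -2.18 -2.16 shift_cm [8.69 0.97 0.67] in cur frame [8.69 1.02 0.61]
k 180 rotvec [ 3.125  0.006 -0.006] q6est now/at target 0.96 0.98 shift_cm [ 8.69 -0.97 -0.67] in cur frame [8.69 1.02 0.61]
pos [0.4775 0.369  0.1009] tooly [-0.894  0.447 -0.004] t 48.95 grip 0.528 F [ 0.5 -0.5  0.3] q [ 0.51  0.4   1.59 -0.    1.15 -2.16]
```

Request:
jog_arm(deltas=[[0, 0.9, 0.5, -0.017, 0, 0, 0.06], [0, 0, 0, 0, 0, 0, 0.06], [1.5, 0, 0, 0, 0, 0, 0.06], [2.2, 0, 0, 0, 0, 0, 0.06], [1, 0, 0, 0, 0, 0, 0.06], [0, 0, 0, 0, 0, 0, 0.06], [0, 0, 0, 0, 0, 0, 0.06], [0, 0, 0, 0, 0, 0, 0.06]])

```text
time: 49.75
position: [0.4733, 0.3794, 0.0539]
eef_rot: [-0.671, 1.56, 0.454]
ft_force: [-0.5, 0.8, 0.2]
grip_width: 0.532
```

Run:
```python
from h import *
plan([.4716,.3792,0.014],154.4)
```

```text
k 0 rotvec [0.001 0.008 0.007] q6est now/at target -2.16 -2.16 shift_cm [ 3.99  0.14 -0.1 ] in cur frame [ 3.99  0.17 -0.13]
k 180 rotvec [-3.14  -0.011  0.013] q6est now/at target -5.3 -5.3 shift_cm [ 3.99 -0.14  0.1 ] in cur frame [ 3.99  0.17 -0.13]
pos [0.4733 0.3794 0.0539] tooly [-0.902  0.431 -0.007] t 49.75 grip 0.532 F [-0.5  0.8  0.2] q [ 0.53  0.46  1.61 -0.    1.06 -2.16]
```

Request:
jog_arm(deltas=[[1.2, 0.1, 0, 0, 0.008, 0.007, 0.06], [1.5, 0.1, 0, 0, 0, 0, 0.06], [0.9, 0, 0, 0, 0, 0, 0.06], [0.3, 0, 0, 0, 0, 0, 0.06], [0, 0, 0, 0, 0, 0, 0.06], [0, 0, 0, 0, 0, 0, 0.06]])

```text
time: 50.35
position: [0.4722, 0.3808, 0.0122]
eef_rot: [-0.004, 1.57, 1.121]
ft_force: [-0.5, -0.1, -0.1]
grip_width: 0.53
```

Run:
```python
from h import *
plan([.4716,.3792,0.014],154.4)
c=snap('side','s12');crop(c,220,320,340,430,'s12c',5)
```

```text
k 0 rotvec [0.001 0.001 0.   ] q6est now/at target -2.16 -2.16 shift_cm [-0.18 -0.02 -0.17] in cur frame [-0.18 -0.02 -0.17]
k 180 rotvec [-3.141e+00 -0.000e+00  2.000e-03] q6est now/at target -5.3 -5.3 shift_cm [-0.18  0.02  0.17] in cur frame [-0.18 -0.02 -0.17]
pos [0.4722 0.3808 0.0122] tooly [-0.902  0.431 -0.   ] t 50.35 grip 0.53 F [-0.5 -0.1 -0.1] q [ 0.54  0.53  1.61  0.    1.   -2.16]
```

View pics/s12c.png

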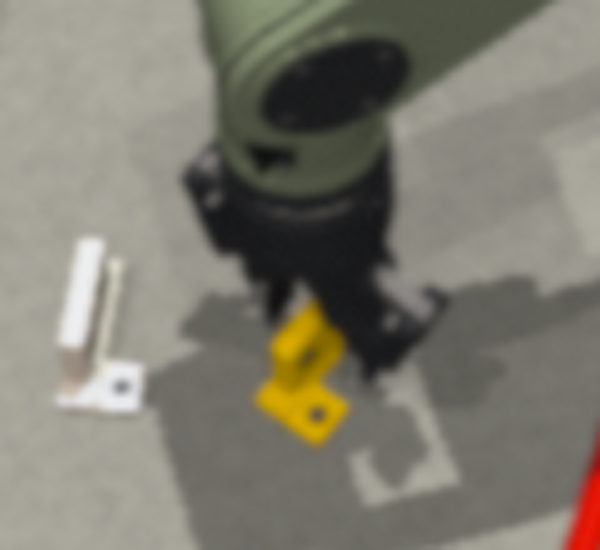

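Request:
jog_arm(deltas=[[-0.15, 0, 0, 0, 0, 0, -1], [0, 0, 0, 0, 0, 0, -1], [0, 0, 0, 0, 0, 0, -1], [0, 0, 0, 0, 0, 0, -1], [0, 0, 0, 0, 0, 0, -1], [-1, 0, 0, 0, 0, 0, -1], [-3, 0, 0, 0, 0, 0, -1], [-4, 0, 0, 0, 0, 0, -1], [-4, 0, 0, 0.15, 0, 0, -1], [-2, 0, 0, 0.15, 0, 0, -1], [0, 0, 0, 0.15, 0, 0, -1], [0, 0, 0, 0.15, 0, 0, -1]])

```text
time: 51.6
position: [0.4721, 0.3807, 0.1642]
eef_rot: [0.236, 1.568, 0.755]
ft_force: [-0.1, -0.5, -1.0]
grip_width: 0.134
```

Request:
jog_arm(deltas=[[0, 0, 0, 0.15, 0, 0, -1], [0, 0, 0, 0.15, 0, 0, -1], [0, 0, 0, 0.15, 0, 0, -1], [0, 0, 0, 0.15, 0, 0, -1], [0, 0, 0, 0.15, 0, 0, -1], [0, 0, 0, 0, 0, 0, -1]])

```text
time: 52.2
position: [0.4726, 0.3811, 0.1704]
eef_rot: [0.847, 1.562, 0.616]
ft_force: [-1.0, -1.0, -1.3]
grip_width: 0.129
```

Run:
```python
from h import *
plan([.4928,-.2419,0.15],77.5)
```

```text
k 0 rotvec [-0.013  0.006 -0.006] q6est now/at target -0.82 -1.95 shift_cm [  2.04 -60.39  15.46] in cur frame [  1.74 -60.2   16.21]
k 180 rotvec [ 3.129 -0.01  -0.009] q6est now/at target 2.32 1.19 shift_cm [  2.04  60.39 -15.46] in cur frame [  1.74 -60.2   16.21]
pos [0.4726 0.3811 0.1704] tooly [0.229 0.973 0.006] t 52.2 grip 0.129 F [-1.  -1.  -1.3] q [ 0.54  0.32  1.53  0.    1.28 -0.8 ]
```

Request:
jog_arm(deltas=[[0, -2, 0.5, -0.013, 0, 0, -1], [0, -4, 1.05, 0, 0, 0, -1], [0, -4, 1.05, 0, 0, 0, -1], [0, -4, 1.05, 0, 0, 0, -1], [0, -4, 1.05, 0, 0, 0, -1], [0, -4, 1.05, 0, 0, 0, -1], [0, -4, 1.05, 0, 0, 0, -1], [0, -4, 1.05, 0, 0, 0, -1], [0, -4, 1.05, 0, 0, 0, -1], [0, -4, 1.05, 0, 0, 0, -1], [0, -4, 1.05, 0, 0, 0, -1], [0, -4, 1.05, 0, 0, 0, -1]])

```text
time: 53.4
position: [0.5034, -0.1048, 0.1743]
eef_rot: [0.551, 1.55, 0.388]
ft_force: [1.3, 0.5, -0.9]
grip_width: 0.132
```

Request:
jog_arm(deltas=[[0, -4, 1, 0, 0, 0, -1], [0, -4, 1, 0, 0, 0, -1], [0, -2, 0.5, 0, 0, 0, -1], [0, 0, 0, 0, 0, 0, -1], [0, 0, 0, 0, 0, 0, -1], [0, 0, 0, 0, 0, 0, -1]])

```text
time: 54.0
position: [0.5119, -0.2174, 0.1766]
eef_rot: [0.36, 1.547, 0.207]
ft_force: [-0.1, -0.2, -0.8]
grip_width: 0.131
```

Run:
```python
from h import *
plan([.4928,-.2419,0.037],77.5)
```

```text
k 0 rotvec [ 0.065  0.022 -0.009] q6est now/at target -1.92 -1.98 shift_cm [13.96 -2.81 -1.33] in cur frame [13.9  -2.83 -1.82]
k 180 rotvec [-3.077  0.014  0.034] q6est now/at target -5.07 -5.12 shift_cm [13.96  2.81  1.33] in cur frame [13.9  -2.83 -1.82]
pos [ 0.5119 -0.2174  0.1766] tooly [0.153 0.988 0.008] t 54.0 grip 0.131 F [-0.1 -0.2 -0.8] q [-0.57  0.21  1.66  0.02  1.26 -1.99]
```

Request:
jog_arm(deltas=[[0.5, -1.3, -0.6, 0.065, 0.022, -0.009, -1], [1.5, -1.2, -0.6, 0, 0, 0, -1], [2.5, 0, -0.2, 0, 0, 0, -1], [2.5, 0, -0.1, 0, 0, 0, -1], [1, 0, -0.1, 0, 0, 0, -1], [0, 0, 0, 0, 0, 0, -1], [0, 0, 0, 0, 0, 0, -1], [0, 0, 0, 0, 0, 0, -1]])

```text
time: 54.8
position: [0.494, -0.2305, 0.0981]
eef_rot: [-0.001, 1.567, -0.204]
ft_force: [0.1, 0.5, -1.3]
grip_width: 0.13
```

Run:
```python
from h import *
plan([.4928,-.2419,0.037],77.5)
```

```text
k 0 rotvec [ 0.016  0.004 -0.   ] q6est now/at target -1.95 -1.97 shift_cm [ 6.11 -1.14  0.13] in cur frame [ 6.11 -1.14  0.08]
k 180 rotvec [-3.126  0.     0.006] q6est now/at target -5.09 -5.11 shift_cm [ 6.11  1.14 -0.13] in cur frame [ 6.11 -1.14  0.08]
pos [ 0.494  -0.2305  0.0981] tooly [ 0.201  0.98  -0.   ] t 54.8 grip 0.13 F [ 0.1  0.5 -1.3] q [-0.6   0.29  1.74  0.    1.11 -1.97]
```

Request:
jog_arm(deltas=[[0, -0.95, 0, 0.016, 0, 0, -1], [0, 0, 0, 0, 0, 0, -1], [1, 0, -0.1, 0, 0, 0, -1], [0.5, 0, 0, 0, 0, 0, -1], [0, 0, 0, 0, 0, 0, -1], [0, 0, 0, 0, 0, 0, -1]])

```text
time: 55.4
position: [0.4932, -0.2422, 0.0852]
eef_rot: [-0.251, 1.561, -0.47]
ft_force: [-0.2, -0.6, -0.8]
grip_width: 0.132
```

Run:
```python
from h import *
plan([.4928,-.2419,0.036],77.5)
```

```text
k 0 rotvec [-0.002  0.01   0.003] q6est now/at target -1.97 -1.97 shift_cm [ 4.92  0.02 -0.05] in cur frame [ 4.92  0.04 -0.1 ]
k 180 rotvec [ 3.14   0.004 -0.015] q6est now/at target 1.17 1.17 shift_cm [ 4.92 -0.02  0.05] in cur frame [ 4.92  0.04 -0.1 ]
pos [ 0.4932 -0.2422  0.0852] tooly [ 0.218  0.976 -0.003] t 55.4 grip 0.132 F [-0.2 -0.6 -0.8] q [-0.61  0.31  1.74  0.    1.08 -1.97]
```

Request:
jog_arm(deltas=[[1.5, 0, 0, 0, 0.01, 0, -1], [1.8, 0, -0.1, 0, 0, 0, -1], [1.2, 0, -0.1, 0, 0, 0, -1], [0.6, 0, -0.1, 0, 0, 0, -1], [0, 0, 0, 0, 0, 0, -1], [0, 0, 0, 0, 0, 0, -1]])

```text
time: 56.0
position: [0.4979, -0.2446, 0.038]
eef_rot: [-0.367, 1.557, -0.587]
ft_force: [-0.3, 0.2, -0.4]
grip_width: 0.132
```

Run:
```python
from h import *
plan([.4928,-.2419,0.036],77.5)
c=snap('side','s13');crop(c,220,120,380,260,'s13c',5)
```

```text
k 0 rotvec [-0.002  0.013  0.005] q6est now/at target -1.97 -1.97 shift_cm [ 0.2   0.15 -0.56] in cur frame [ 0.19  0.15 -0.56]
k 180 rotvec [ 3.14   0.008 -0.021] q6est now/at target 1.18 1.18 shift_cm [ 0.2  -0.15  0.56] in cur frame [ 0.19  0.15 -0.56]
pos [ 0.4979 -0.2446  0.038 ] tooly [ 0.218  0.976 -0.005] t 56.0 grip 0.132 F [-0.3  0.2 -0.4] q [-0.61  0.39  1.75  0.    0.99 -1.96]
```

View pics/s13c.png

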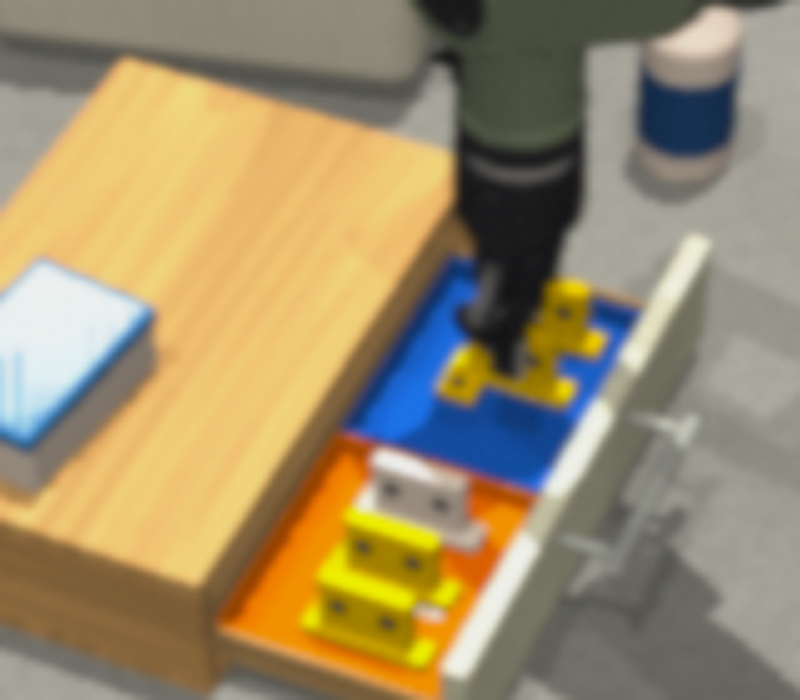

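Request:
jog_arm(deltas=[[0.2, 0, -0.3, 0, 0, 0, -1], [0, 0, 0, 0, 0, 0, -0.41], [0, 0, 0, 0, 0, 0, -0.41], [0, 0, 0, 0, 0, 0, -0.41], [-1, 0, 0, 0, 0, 0, -0.41], [-2, 0, 0, 0, 0, 0, -0.41], [-4, 0, 0, 0, 0, 0, -0.41], [-4, 0, 0, 0, 0, 0, -0.41], [-2, 0, 0, 0, 0, 0, -0.41], [0, 3, -0.5, 0, 0, 0, -0.41], [0, 4, -0.8, 0, 0, 0, -0.41], [0, 4, -0.8, 0, 0, 0, -0.41]])

```text
time: 57.25
position: [0.4964, -0.1327, 0.173]
eef_rot: [-0.369, 1.556, -0.599]
ft_force: [1.3, -0.2, 0.5]
grip_width: 0.294
```

Request:
jog_arm(deltas=[[0, 4, -0.2, 0, 0, 0, 0.06], [0, 4, -0.2, 0, 0, 0, 0.06], [0, 4, -0.2, 0, 0, 0, 0.06], [0, 4, -0.2, 0, 0, 0, 0.06], [0, 4, -0.2, 0, 0, 0, 0.06], [0, 2, -0.2, 0, 0, 0, 0.06], [0, 0, 0, 0, 0, 0, 0.06]])

```text
time: 57.95
position: [0.5344, 0.097, 0.1762]
eef_rot: [-0.218, 1.552, -0.444]
ft_force: [-0.9, -0.3, 0.0]
grip_width: 0.53
```

Run:
```python
from brk import *
c=snap('top','t14');webs(c)
crop(c,320,180,480,290,'t14d',5)
w=cloud(c);z=w[...,2];m=np.zeros((480,640),bool);m[230:300,420:465]=1;m&=(z>.082)&(z<.1);print('panel s',np.median(w[m][:,:2]@[.9763,-.2164]))
plan([.58,.3913,0.12],5.8)
```

```text
px 171.0 206.0 c [0.5799 0.3911] yaw 95.1 [0.0132 0.0576] ztop 0.05
px 375.0 225.0 c [ 0.5288 -0.1229] yaw 164.8 [0.0168 0.0622] ztop 0.071
px 424.0 239.0 c [ 0.4937 -0.2422] yaw 167.8 [0.0143 0.062 ] ztop 0.071
px 441.0 243.0 c [ 0.4852 -0.2863] yaw 167.6 [0.0147 0.06  ] ztop 0.07
px 161.0 346.0 c [0.2303 0.4104] yaw -150.0 [0.0137 0.055 ] ztop 0.049
panel s 0.45834035006370827
k 0 rotvec [ 1.243  0.018 -0.007] q6est now/at target -0.08 0.34 shift_cm [  5.62   7.53 -28.93] in cur frame [ 5.44 29.84 -2.3 ]
k 180 rotvec [-1.899  0.008  0.02 ] q6est now/at target -3.22 -2.8 shift_cm [ 5.62 -7.53 28.93] in cur frame [ 5.44 29.84 -2.3 ]
pos [0.5343 0.0959 0.1762] tooly [ 0.225  0.974 -0.005] t 58.0 grip 0.531 F [ 0.5 -0.4  0.2] q [ 0.02  0.18  1.69 -0.01  1.25 -1.32]
```

View pics/t14d.png

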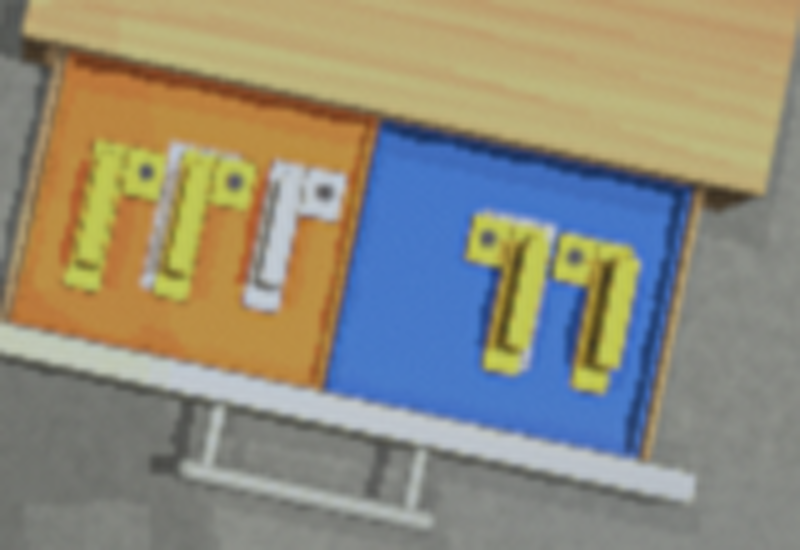

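Request:
jog_arm(deltas=[[0, 3, -0.3, 0, 0.018, 0, 0.06], [0, 4.2, -0.3, 0, 0, 0, 0.06], [0, 4.2, -0.3, 0, 0, 0, 0.06], [0, 4.2, -0.3, 0, 0, 0, 0.06], [0, 4.2, -0.3, 0, 0, 0, 0.06], [0, 4.2, -0.3, 0, 0, 0, 0.06], [0.5, 3, -0.3, 0.1, 0, 0, 0.06], [0.5, 0, 0, 0.15, 0, 0, 0.06], [0.5, 0, 0, 0.15, 0, 0, 0.06], [0.5, 0, 0, 0.15, 0, 0, 0.06], [0.5, 0, 0, 0.15, 0, 0, 0.06], [0.5, 0, 0, 0.15, 0, 0, 0.06]])

```text
time: 59.2
position: [0.5839, 0.3536, 0.1451]
eef_rot: [-0.448, 1.558, -1.551]
ft_force: [0.6, 0.0, 0.9]
grip_width: 0.529
```

Request:
jog_arm(deltas=[[0.5, 0, 0, 0.15, 0, 0, 0.06], [0.5, 0, 0, 0.15, 0, 0, 0.06], [0, 0, 0, 0.1, 0, 0, 0.06], [0, 0, 0, 0, 0, 0, 0.06], [0, 0, 0, 0, 0, 0, 0.06]])

```text
time: 59.7
position: [0.5862, 0.3435, 0.1335]
eef_rot: [-0.241, 1.552, -1.752]
ft_force: [-0.7, -0.2, 0.2]
grip_width: 0.532
```

Run:
```python
from h import *
plan([.58,.3911,0.014],5.6)
```

```text
k 0 rotvec [-0.038  0.018  0.005] q6est now/at target 0.32 0.38 shift_cm [11.95 -0.15 -4.8 ] in cur frame [11.86 -0.29 -5.01]
k 180 rotvec [ 3.103  0.007 -0.028] q6est now/at target 3.46 3.52 shift_cm [11.95  0.15  4.8 ] in cur frame [11.86 -0.29 -5.01]
pos [0.5862 0.3435 0.1335] tooly [ 0.998  0.059 -0.004] t 59.7 grip 0.532 F [-0.7 -0.2  0.2] q [ 0.41  0.51  1.34 -0.02  1.3   0.35]
```

Request:
jog_arm(deltas=[[0, -0.1, -2, -0.038, 0.018, 0.005, 0.06], [1, 0, -2.2, 0, 0, 0, 0.06], [1.5, 0, -0.5, 0, 0, 0, 0.06], [1, 0, 0, 0, 0, 0, 0.06], [0, 0, 0, 0, 0, 0, 0.06], [0, 0, 0, 0, 0, 0, 0.06], [0, 0, 0, 0, 0, 0, 0.06]])

```text
time: 60.4
position: [0.5798, 0.3944, 0.0933]
eef_rot: [-1.889, 1.569, 2.929]
ft_force: [-0.3, 0.9, 0.3]
grip_width: 0.534
```

Run:
```python
from h import *
plan([.58,.3911,0.014],5.6)
```

```text
k 0 rotvec [ 0.008 -0.001  0.002] q6est now/at target 0.38 0.37 shift_cm [ 7.93 -0.01  0.33] in cur frame [7.93 0.   0.33]
k 180 rotvec [-3.133e+00 -3.000e-03 -1.000e-03] q6est now/at target -2.77 -2.77 shift_cm [ 7.93  0.01 -0.33] in cur frame [7.93 0.   0.33]
pos [0.5798 0.3944 0.0933] tooly [ 0.994  0.106 -0.002] t 60.4 grip 0.534 F [-0.3  0.9  0.3] q [0.47 0.59 1.31 0.   1.24 0.37]
```

Request:
jog_arm(deltas=[[1.5, 0, 0.3, 0.008, 0, 0, 0.06], [2, 0, 0, 0, 0, 0, 0.06], [1.5, 0, 0, 0, 0, 0, 0.06], [0.8, 0, 0, 0, 0, 0, 0.06], [0, 0, 0, 0, 0, 0, 0.06], [0, 0, 0, 0, 0, 0, 0.06]])

```text
time: 61.0
position: [0.5816, 0.3894, 0.0324]
eef_rot: [2.838, 1.57, 1.362]
ft_force: [-0.0, -0.7, 0.3]
grip_width: 0.534
```

Run:
```python
from h import *
plan([.58,.3911,0.014],5.6)
```

```text
k 0 rotvec [-0.003 -0.001 -0.   ] q6est now/at target 0.37 0.37 shift_cm [ 1.84 -0.14 -0.19] in cur frame [ 1.84 -0.14 -0.18]
k 180 rotvec [ 3.138e+00 -0.000e+00  1.000e-03] q6est now/at target 3.51 3.51 shift_cm [1.84 0.14 0.19] in cur frame [ 1.84 -0.14 -0.18]
pos [0.5816 0.3894 0.0324] tooly [0.996 0.094 0.   ] t 61.0 grip 0.534 F [-0.  -0.7  0.3] q [0.47 0.66 1.34 0.   1.14 0.37]
```

Request:
jog_arm(deltas=[[1, -0.1, -0.1, 0, 0, 0, 0.06], [0.8, 0, 0, 0, 0, 0, 0.06], [0.1, 0, 0, 0, 0, 0, 0.06], [0, 0, 0, 0, 0, 0, 0.06], [0, 0, 0, 0, 0, 0, -1], [0, 0, 0, 0, 0, 0, -1], [0, 0, 0, 0, 0, 0, -1], [0, 0, 0, 0, 0, 0, -1], [0, 0, 0, 0, 0, 0, -1]])

```text
time: 61.9
position: [0.5826, 0.3917, 0.015]
eef_rot: [2.034, 1.565, 0.558]
ft_force: [0.3, 0.3, -0.0]
grip_width: 0.127
```

Run:
```python
from h import *
plan([.58,.3911,0.014],5.6)
```

```text
k 0 rotvec [-0.003 -0.003 -0.006] q6est now/at target 0.37 0.37 shift_cm [ 0.1  -0.26  0.03] in cur frame [ 0.1  -0.26  0.03]
k 180 rotvec [ 3.138 -0.009  0.004] q6est now/at target 3.51 3.51 shift_cm [ 0.1   0.26 -0.03] in cur frame [ 0.1  -0.26  0.03]
pos [0.5826 0.3917 0.015 ] tooly [0.996 0.094 0.006] t 61.9 grip 0.127 F [ 0.3  0.3 -0. ] q [0.47 0.68 1.34 0.   1.11 0.37]
```

Request:
jog_arm(deltas=[[-1, 0, 0, 0, 0, 0, -1], [-3, 0, 0, 0, 0, 0, -1], [-4, 0, 0, 0, 0, 0, -1], [-4, 0, 0, 0.15, 0, 0, -1], [-2, 0, 0, 0.15, 0, 0, -1], [0, 0, 0, 0.15, 0, 0, -1], [0, 0, 0, 0.15, 0, 0, -1], [0, 0, 0, 0.15, 0, 0, -1], [0, 0, 0, 0.15, 0, 0, -1], [0, 0, 0, 0.15, 0, 0, -1], [0, 0, 0, 0.15, 0, 0, -1], [0, 0, 0, 0.15, 0, 0, -1]])

```text
time: 63.1
position: [0.5825, 0.3916, 0.1706]
eef_rot: [-2.931, 1.559, 0.52]
ft_force: [-0.6, -0.2, 0.2]
grip_width: 0.131
```

Request:
jog_arm(deltas=[[0, 0, 0, 0.15, 0, 0, -1], [0, 0, 0, 0.15, 0, 0, -1], [0, 0, 0, 0.15, 0, 0, -1], [0, 0, 0, 0.1, 0, 0, -1], [0, 0, 0, 0, 0, 0, -1]])

```text
time: 63.6
position: [0.5826, 0.3917, 0.1749]
eef_rot: [-2.382, 1.556, 0.515]
ft_force: [0.5, 0.5, -1.0]
grip_width: 0.131
```

Run:
```python
from h import *
plan([.506,-.199,0.15],77.5)
```

```text
k 0 rotvec [3.114 0.016 0.017] q6est now/at target 5.4 4.43 shift_cm [  2.49 -59.32   5.31] in cur frame [ 1.94 59.18 -6.9 ]
k 180 rotvec [-0.027 -0.011  0.01 ] q6est now/at target 2.26 1.29 shift_cm [ 2.49 59.32 -5.31] in cur frame [ 1.94 59.18 -6.9 ]
pos [0.5826 0.3917 0.1749] tooly [-0.243 -0.97  -0.01 ] t 63.6 grip 0.131 F [ 0.5  0.5 -1. ] q [0.47 0.51 1.26 0.   1.36 2.28]
```

Request:
jog_arm(deltas=[[0, 2, -0.2, -0.027, -0.011, 0.01, -1], [0, 4, -0.4, 0, 0, 0, -1], [0, 4, -0.4, 0, 0, 0, -1], [0, 4, -0.4, 0, 0, 0, -1], [0, 4, -0.4, 0, 0, 0, -1], [0, 4, -0.4, 0, 0, 0, -1], [0, 4, -0.4, 0, 0, 0, -1], [0, 4, -0.4, 0, 0, 0, -1], [0, 4, -0.4, 0, 0, 0, -1], [0, 4, -0.4, 0, 0, 0, -1], [0, 4, -0.4, 0, 0, 0, -1], [0, 4, -0.4, 0, 0, 0, -1]])

```text
time: 64.8
position: [0.5355, -0.0787, 0.1813]
eef_rot: [-2.777, 1.557, 0.19]
ft_force: [0.5, 0.1, -1.3]
grip_width: 0.134
```

Run:
```python
from h import *
plan([.506,-.199,0.15],77.5)
```

```text
k 0 rotvec [-3.098 -0.008 -0.019] q6est now/at target -1.66 -1.89 shift_cm [  3.13 -12.39  -0.28] in cur frame [ 3.06 12.38  0.85]
k 180 rotvec [ 0.043 -0.013  0.005] q6est now/at target 1.48 1.25 shift_cm [ 3.13 12.39  0.28] in cur frame [ 3.06 12.38  0.85]
pos [ 0.5355 -0.0787  0.1813] tooly [-0.174 -0.985 -0.005] t 64.8 grip 0.134 F [ 0.5  0.1 -1.3] q [-0.31  0.17  1.69  0.01  1.27  1.43]
```

Request:
jog_arm(deltas=[[0, 4, 0.2, 0.043, -0.013, 0.005, -1], [0, 3.5, 0.2, 0, 0, 0, -1], [0, 1.5, 0.2, 0, 0, 0, -1], [0.5, 0.5, 0, 0, 0, 0, -1], [0.5, 0, 0, 0, 0, 0, -1], [0, 0, 0, 0, 0, 0, -1], [0, 0, 0, 0, 0, 0, -1], [0, 0, 0, 0, 0, 0, -1]])

```text
time: 65.6
position: [0.5102, -0.1775, 0.1737]
eef_rot: [2.86, 1.566, -0.494]
ft_force: [0.2, 0.2, -0.4]
grip_width: 0.129
```

Run:
```python
from h import *
plan([.506,-.199,0.037],77.5)
```

```text
k 0 rotvec [-3.136e+00  2.000e-03 -7.000e-03] q6est now/at target -1.85 -1.89 shift_cm [13.67 -2.19  0.06] in cur frame [13.67  2.17  0.02]
k 180 rotvec [ 0.006 -0.005 -0.001] q6est now/at target 1.29 1.25 shift_cm [13.67  2.19 -0.06] in cur frame [13.67  2.17  0.02]
pos [ 0.5102 -0.1775  0.1737] tooly [-0.211 -0.978  0.001] t 65.6 grip 0.129 F [ 0.2  0.2 -0.4] q [-0.5   0.18  1.69  0.    1.26  1.29]
```

Request:
jog_arm(deltas=[[0.5, 1.2, 0, 0.006, 0, 0, -1], [1.5, 0.7, 0, 0, 0, 0, -1], [2.5, 0, 0.1, 0, 0, 0, -1], [2.5, 0, 0.1, 0, 0, 0, -1], [1, 0, 0.1, 0, 0, 0, -1], [0, 0, 0, 0, 0, 0, -1], [0, 0, 0, 0, 0, 0, -1], [0, 0, 0, 0, 0, 0, -1]])

```text
time: 66.4
position: [0.5062, -0.198, 0.0931]
eef_rot: [2.722, 1.559, -0.633]
ft_force: [-0.3, 0.0, 0.0]
grip_width: 0.131
```

Run:
```python
from h import *
plan([.506,-.199,0.037],77.5)
```

```text
k 0 rotvec [-3.137  0.007 -0.016] q6est now/at target -1.88 -1.89 shift_cm [ 5.61 -0.1   0.01] in cur frame [5.61 0.07 0.05]
k 180 rotvec [ 0.005 -0.01  -0.005] q6est now/at target 1.26 1.26 shift_cm [ 5.61  0.1  -0.01] in cur frame [5.61 0.07 0.05]
pos [ 0.5062 -0.198   0.0931] tooly [-0.212 -0.977  0.005] t 66.4 grip 0.131 F [-0.3  0.   0. ] q [-0.53  0.29  1.75 -0.    1.09  1.25]
```

Request:
jog_arm(deltas=[[1.5, 0, 0, 0, -0.01, -0.005, -1], [2, 0, 0.2, 0, 0, 0, -1], [1.5, 0, 0.2, 0, 0, 0, -1], [0.7, 0, 0.2, 0, 0, 0, -1], [0.3, 0, 0, 0, 0, 0, -1], [0, 0, 0, 0, 0, 0, -1]])

```text
time: 67.0
position: [0.5075, -0.2003, 0.0372]
eef_rot: [2.929, 1.556, -0.425]
ft_force: [0.2, -0.5, -0.8]
grip_width: 0.13
```

Run:
```python
from h import *
plan([.506,-.199,0.037],77.5)
c=snap('side','s15');crop(c,220,120,380,260,'s15c',5)
```

```text
k 0 rotvec [-3.136  0.005 -0.022] q6est now/at target -1.89 -1.89 shift_cm [ 0.02  0.1  -0.17] in cur frame [ 0.01 -0.1   0.17]
k 180 rotvec [ 0.006 -0.014 -0.003] q6est now/at target 1.25 1.25 shift_cm [ 0.02 -0.1   0.17] in cur frame [ 0.01 -0.1   0.17]
pos [ 0.5075 -0.2003  0.0372] tooly [-0.211 -0.977  0.003] t 67.0 grip 0.13 F [ 0.2 -0.5 -0.8] q [-0.54  0.38  1.77  0.    0.98  1.25]
```

View pics/s15c.png

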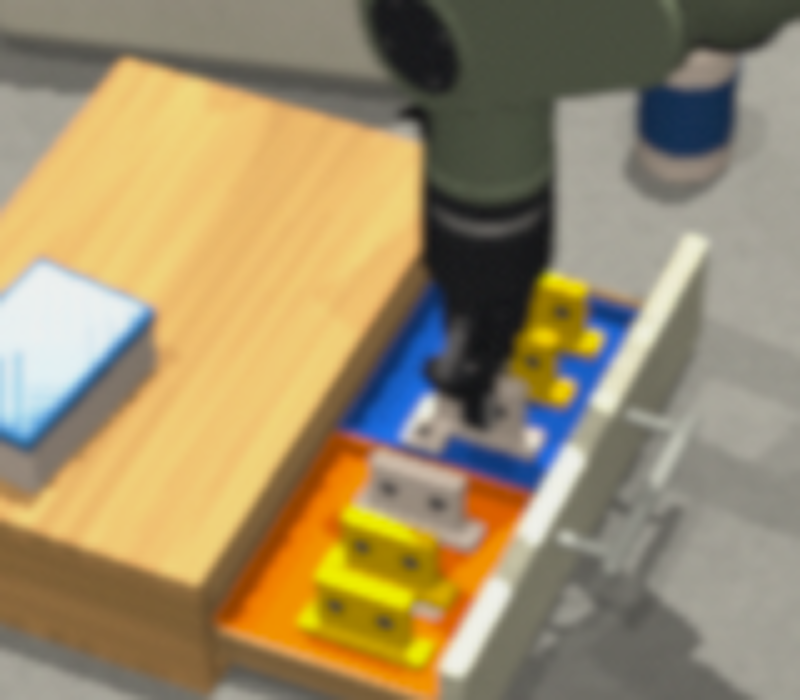

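Request:
jog_arm(deltas=[[0.1, 0, 0, 0, 0, 0, -0.41], [0, 0, 0, 0, 0, 0, -0.41], [0, 0, 0, 0, 0, 0, -0.41], [-1, 0, 0, 0, 0, 0, -0.41], [-2, 0, 0, 0, 0, 0, -0.41], [-4, 0, 0, 0, 0, 0, -0.41], [-4, 0, 0, 0, 0, 0, -0.41], [-4, 0, 0, 0, 0, 0, -0.41], [-1, 0, 0, -0.15, 0, 0, -0.36], [0, 0, 0, -0.15, 0, 0, -0.36], [0, 0, 0, -0.15, 0, 0, -0.36], [0, 0, 0, -0.15, 0, 0, -0.36]])

```text
time: 68.25
position: [0.5056, -0.1997, 0.2097]
eef_rot: [2.267, 1.551, -0.481]
ft_force: [0.5, -1.2, -0.3]
grip_width: 0.322
```

Request:
jog_arm(deltas=[[0, 0, 0, -0.15, 0, 0, -0.36], [0, 0, 0, -0.15, 0, 0, -0.36], [0, 0, 0, -0.15, 0, 0, -0.36], [0, 0, 0, -0.15, 0, 0, -0.36], [0, 0, 0, -0.15, 0, 0, -0.36], [0, 0, 0, -0.15, 0, 0, -0.36], [0, 0, 0, -0.07, 0, 0, -0.36], [0, 0, 0, 0, 0, 0, -0.36], [0, 0, 0, 0, 0, 0, -0.36]])

```text
time: 69.15
position: [0.5053, -0.1996, 0.217]
eef_rot: [1.275, 1.544, -0.5]
ft_force: [-0.1, 0.3, 0.1]
grip_width: 0.323
```

Run:
```python
from brk import *
c=snap('top','t16');webs(c)
crop(c,320,180,480,290,'t16d',5)
c=snap('side','s16');crop(c,220,120,380,260,'s16c',5)
plan([.397,-.1345,0.13],-12.5)
```

```text
px 259.0 314.0 c [0.3101 0.1669] yaw 152.3 [0.0126 0.0561] ztop 0.05
px 161.0 346.0 c [0.2306 0.4107] yaw -149.4 [0.0133 0.0554] ztop 0.05
k 0 rotvec [ 0.014  0.008 -0.025] q6est now/at target -0.32 -0.27 shift_cm [  8.69 -11.99  -4.01] in cur frame [  8.35 -12.15  -4.24]
k 180 rotvec [-3.128  0.04   0.012] q6est now/at target -3.46 -3.41 shift_cm [ 8.69 11.99  4.01] in cur frame [  8.35 -12.15  -4.24]
pos [ 0.5053 -0.1996  0.2169] tooly [ 0.979 -0.203  0.025] t 69.25 grip 0.319 F [-0.  -0.8  0.3] q [-0.54  0.13  1.66  0.    1.32 -0.33]
```

View pics/s16c.png

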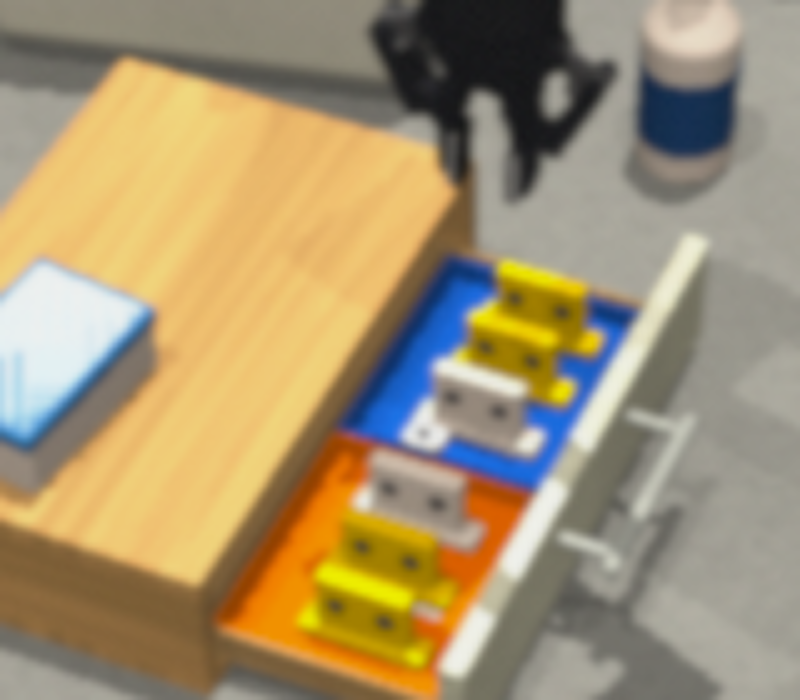

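View pics/t16d.png

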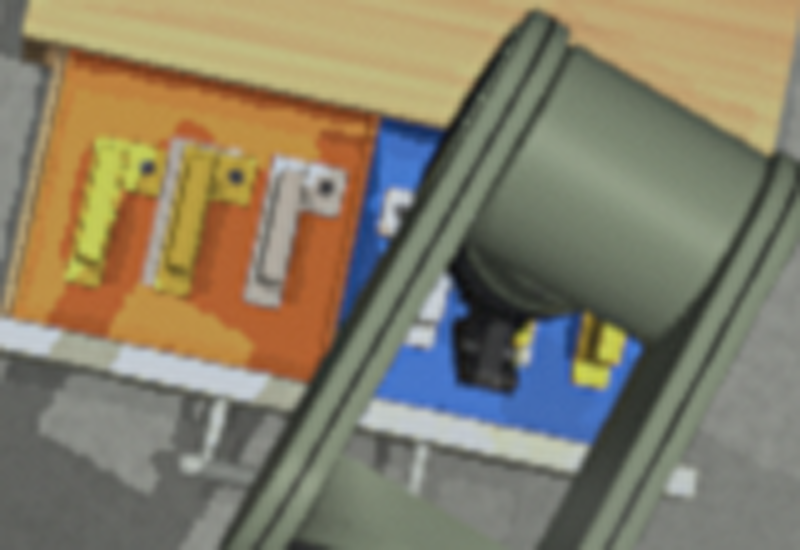

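Request:
jog_arm(deltas=[[0, -2, -0.7, 0.014, 0.008, -0.025, -0.36], [0, -3, -1, 0, 0, 0, -0.36], [0, -3, -1, 0, 0, 0, -0.36], [0.5, -2.5, -0.8, 0, 0, 0, -0.36], [1, -1, -0.3, 0, 0, 0, -0.36], [0, 0, 0, 0, 0, 0, -0.36], [0, 0, 0, 0, 0, 0, -0.36], [0, 0, 0, 0, 0, 0, -0.36]])

```text
time: 70.05
position: [0.3991, -0.1365, 0.2021]
eef_rot: [1.436, 1.568, -0.361]
ft_force: [0.2, 0.4, 0.3]
grip_width: 0.319
```

Run:
```python
from h import *
plan([.397,-.1345,0.046],-12.5)
c=snap('top','t17');w=cloud(c);z=w[...,2];m=np.zeros((480,640),bool);m[240:310,340:470]=1;m&=(z>.055)&(z<.078)
crop(c,320,180,480,300,'t17c',5)
```

```text
k 0 rotvec [-0.008  0.    -0.003] q6est now/at target -0.32 -0.31 shift_cm [15.61 -0.25 -0.15] in cur frame [15.61 -0.3  -0.15]
k 180 rotvec [ 3.134e+00 -5.000e-03 -1.000e-03] q6est now/at target 2.82 2.83 shift_cm [15.61  0.25  0.15] in cur frame [15.61 -0.3  -0.15]
pos [ 0.3991 -0.1365  0.2021] tooly [ 0.975 -0.224  0.003] t 70.05 grip 0.319 F [0.2 0.4 0.3] q [-0.54 -0.11  1.93  0.    1.31 -0.31]
```

View pics/t17c.png

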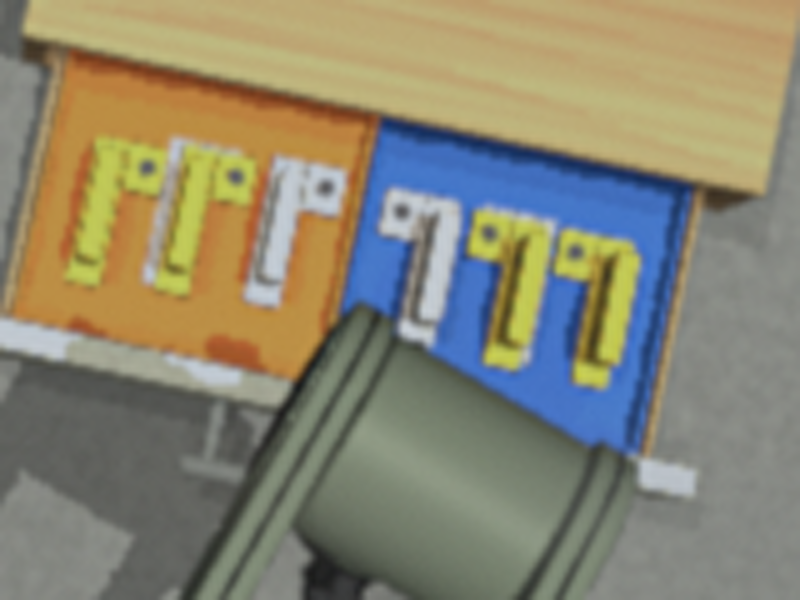

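Request:
jog_arm(deltas=[[1.5, -0.2, -0.1, -0.008, 0, 0, -0.36], [2.5, 0, 0, 0, 0, 0, -0.36], [2.5, 0, 0, 0, 0, 0, -0.36], [1, 0, 0, 0, 0, 0, -0.36], [0, 0, 0, 0, 0, 0, -0.36], [0, 0, 0, 0, 0, 0, -0.36], [0, 0, 0, 0, 0, 0, -0.36]])

```text
time: 70.8
position: [0.4056, -0.1402, 0.1304]
eef_rot: [1.289, 1.556, -0.501]
ft_force: [-0.7, 0.9, -0.1]
grip_width: 0.32
```

Run:
```python
from h import *
c=load('t17');w=cloud(c);z=w[...,2];ax=np.array([.9763,-.2164])
m=np.zeros((480,640),bool);m[268:277,355:368]=1;m&=(z>.055)&(z<.078);s=w[m][:,:2]@ax;print(m.sum(),np.sort(s).round(4))
plan([.397,-.1345,0.046],-12.5); print('s tcp',ctrl.get_obs()['position'][:2]@ax)
```

```text
62 [0.413  0.4132 0.4134 0.4138 0.4138 0.4141 0.4142 0.4145 0.4147 0.4148
 0.4152 0.4152 0.4155 0.4158 0.4161 0.4163 0.4163 0.4167 0.4167 0.4169
 0.4171 0.4171 0.4175 0.4177 0.418  0.4181 0.4184 0.4185 0.4186 0.4191
 0.4193 0.4195 0.4196 0.4197 0.4201 0.4204 0.4207 0.4208 0.421  0.4212
 0.4213 0.4214 0.4217 0.4218 0.422  0.4223 0.4226 0.4228 0.4231 0.4233
 0.4236 0.4242 0.4256 0.4261 0.4265 0.4272 0.4282 0.4291 0.4294 0.4308
 0.4314 0.432 ]
k 0 rotvec [-0.001  0.004 -0.014] q6est now/at target -0.32 -0.31 shift_cm [ 8.44 -0.96 -0.37] in cur frame [ 8.42 -1.08 -0.41]
k 180 rotvec [ 3.141 -0.023 -0.007] q6est now/at target 2.82 2.83 shift_cm [8.44 0.96 0.37] in cur frame [ 8.42 -1.08 -0.41]
pos [ 0.4056 -0.1402  0.1304] tooly [ 0.976 -0.217  0.014] t 70.8 grip 0.32 F [-0.7  0.9 -0.1] q [-0.54 -0.    2.    0.    1.13 -0.32]
s tcp 0.42630969936331065
```

Request:
jog_arm(deltas=[[0, -0.7, -0.3, 0, 0, -0.014, -0.36], [0, 0, 0, 0, 0, 0, -0.36], [1.5, -0.1, 0, 0, 0, 0, -0.36], [1, -0.1, 0, 0, 0, 0, -0.36], [0, 0, 0, 0, 0, 0, -0.36], [0, 0, 0, 0, 0, 0, -0.36]])

```text
time: 71.4
position: [0.3999, -0.1366, 0.1088]
eef_rot: [0.838, 1.56, -0.952]
ft_force: [0.2, -0.1, 0.8]
grip_width: 0.322
```

Run:
```python
from h import *
plan([.3988,-.135,0.046],-12.5)
```

```text
k 0 rotvec [-0.     0.007 -0.008] q6est now/at target -0.31 -0.31 shift_cm [ 6.28 -0.15 -0.13] in cur frame [ 6.28 -0.19 -0.18]
k 180 rotvec [ 3.141 -0.012 -0.011] q6est now/at target 2.83 2.83 shift_cm [6.28 0.15 0.13] in cur frame [ 6.28 -0.19 -0.18]
pos [ 0.3999 -0.1366  0.1088] tooly [ 0.976 -0.217  0.008] t 71.4 grip 0.322 F [ 0.2 -0.1  0.8] q [-0.53  0.02  2.02 -0.    1.08 -0.31]
```

Request:
jog_arm(deltas=[[1.5, -0.2, -0.1, 0, 0.007, -0.008, -0.36], [2, -0.1, 0, 0, 0, 0, -0.36], [1.7, -0.1, 0, 0, 0, 0, -0.36], [0.7, 0, 0, 0, 0, 0, -0.36], [0, 0, 0, 0, 0, 0, -0.36], [0, 0, 0, 0, 0, 0, -0.36]])

```text
time: 72.0
position: [0.3975, -0.1356, 0.0473]
eef_rot: [1.747, 1.569, -0.042]
ft_force: [-0.6, -0.3, -0.6]
grip_width: 0.314
```

Run:
```python
from h import *
plan([.3988,-.135,0.046],-12.5)
```

```text
k 0 rotvec [-0.001 -0.    -0.002] q6est now/at target -0.32 -0.32 shift_cm [ 0.13  0.11 -0.08] in cur frame [ 0.13  0.11 -0.08]
k 180 rotvec [ 3.141e+00 -2.000e-03  0.000e+00] q6est now/at target 2.82 2.83 shift_cm [ 0.13 -0.11  0.08] in cur frame [ 0.13  0.11 -0.08]
pos [ 0.3975 -0.1356  0.0473] tooly [ 0.976 -0.217  0.002] t 72.0 grip 0.314 F [-0.6 -0.3 -0.6] q [-0.54  0.14  2.06  0.    0.94 -0.32]
```

Grip the handle and push in gently.

Request:
jog_arm(deltas=[[0, 0, 0, 0, 0, 0, -1], [0, 0, 0, 0, 0, 0, -1], [0, 0, 0, 0, 0, 0, -1], [0, 0.4, 0, 0, 0, 0, -1], [0, 0.7, 0, 0, 0, 0, -1], [0, 1, 0, 0, 0, 0, -1], [0, 1, 0, 0, 0, 0, -1], [0, 1, 0, 0, 0, 0, -1], [0, 1, 0, 0, 0, 0, -1], [0, 1, 0, 0, 0, 0, -1], [0, 1, 0, 0, 0, 0, -1], [0, 1, 0, 0, 0, 0, -1]])

```text
time: 73.2
position: [0.4827, -0.1545, 0.0481]
eef_rot: [0.745, 1.57, -1.044]
ft_force: [-1.3, -0.7, 0.3]
grip_width: 0.105
```

Run:
```python
from h import *
plan([.5344,-.1645,0.0477],-12.5)
```

```text
k 0 rotvec [-0.  0. -0.] q6est now/at target -0.26 -0.25 shift_cm [ 0.04  5.26 -0.15] in cur frame [ 0.04  5.26 -0.15]
k 180 rotvec [ 3.142 -0.    -0.   ] q6est now/at target 2.88 2.89 shift_cm [ 0.04 -5.26  0.15] in cur frame [ 0.04  5.26 -0.15]
pos [ 0.4827 -0.1545  0.0481] tooly [ 0.976 -0.216  0.   ] t 73.2 grip 0.105 F [-1.3 -0.7  0.3] q [-0.48  0.3   1.85 -0.    0.99 -0.26]
```

Request:
jog_arm(deltas=[[0, 1, 0, 0, 0, 0, -1], [0, 1, 0, 0, 0, 0, -1], [0, 1, 0, 0, 0, 0, -1], [0, 1, 0, 0, 0, 0, -1], [0, 0.6, 0, 0, 0, 0, -1], [0, 0.4, 0, 0, 0, 0, -1], [0, 0.4, 0, 0, 0, 0, -1], [0, 0.3, 0, 0, 0, 0, -1], [0, 0, 0, 0, 0, 0, -1]])

```text
time: 74.1
position: [0.5327, -0.1656, 0.0481]
eef_rot: [-1.58, 1.541, 2.916]
ft_force: [2.1, 0.2, -3.7]
grip_width: 0.105
```

Run:
```python
from h import *
plan([.5344,-.1645,0.0477],-12.5)
print(ctrl.get_obs()['position'][:2]@[.9763,-.2164])
```

```text
k 0 rotvec [ 0.002 -0.     0.03 ] q6est now/at target -0.23 -0.23 shift_cm [ 0.04  0.14 -0.14] in cur frame [ 0.04  0.14 -0.14]
k 180 rotvec [-3.139 -0.047 -0.   ] q6est now/at target -3.37 -3.37 shift_cm [ 0.04 -0.14  0.14] in cur frame [ 0.04  0.14 -0.14]
pos [ 0.5327 -0.1656  0.0481] tooly [ 0.976 -0.214 -0.03 ] t 74.1 grip 0.105 F [ 2.1  0.2 -3.7] q [-0.45  0.41  1.7  -0.01  1.06 -0.23]
0.5559087753763576
```

Nudge slightly for the end stop, then open and lift away.

Request:
jog_arm(deltas=[[0, 0.4, 0, 0, 0, 0.03, -1], [0, 0.3, 0, 0, 0, 0, -1], [0, 0, 0, 0, 0, 0, -1], [0, 0, 0, 0, 0, 0, -0.36], [0, 0, 0, 0, 0, 0, -0.36], [0, 0, 0, 0, 0, 0, -0.36]])

```text
time: 74.7
position: [0.5349, -0.1661, 0.0488]
eef_rot: [-1.616, 1.559, 2.881]
ft_force: [-1.0, -0.2, 0.3]
grip_width: 0.32
```

Run:
```python
from h import *
plan([.5344,-.1645,0.0477],-12.5)
print(ctrl.get_obs()['position'][:2]@[.9763,-.2164])
```

```text
k 0 rotvec [ 0.003 -0.001  0.012] q6est now/at target -0.23 -0.23 shift_cm [ 0.11 -0.08 -0.15] in cur frame [ 0.11 -0.08 -0.15]
k 180 rotvec [-3.139e+00 -1.900e-02 -1.000e-03] q6est now/at target -3.38 -3.37 shift_cm [0.11 0.08 0.15] in cur frame [ 0.11 -0.08 -0.15]
pos [ 0.5349 -0.1661  0.0488] tooly [ 0.977 -0.214 -0.012] t 74.7 grip 0.32 F [-1.  -0.2  0.3] q [-0.45  0.4   1.71 -0.    1.04 -0.24]
0.5581386260939556
```

Request:
jog_arm(deltas=[[-1, 0, 0, 0, 0, 0.01, -0.36], [-2, 0, 0, 0, 0, 0, -0.36], [-4, 0, 0, 0, 0, 0, -0.36], [-4, 0, 0, 0, 0, 0, -0.36], [-4, 0, 0, 0, 0, 0, -0.36], [0, 0, -4, 0, 0, 0, -0.36], [0, 0, -4, 0, 0, 0, -0.36], [0, 0, -4, 0, 0, 0, -0.36], [0, 0, -4, 0, 0, 0, -0.36], [0, 0, -4, 0, 0, 0, -0.36], [0, 0, 0, 0, 0, 0, -0.36], [0, 0, 0, 0, 0, 0, -0.36]])

```text
time: 75.9
position: [0.5868, 0.0342, 0.2191]
eef_rot: [1.679, 1.543, -0.109]
ft_force: [-0.6, 0.1, -0.2]
grip_width: 0.319
```

Run:
```python
from h import *
ax=np.array([.9763,-.2164])
c=snap('top','t20');snap('side','s20')
for t in('top0','t20'):
    w=cloud(load(t));z=w[...,2];m=np.zeros((480,640),bool);m[205:235,360:425]=1;m&=(z>.05)&(z<.08);s=w[m][:,:2]@ax
    b=s<s.min()+.014;print(t,np.median(s[b]).round(4),b.sum())
    m[:]=0;m[190:230,400:475]=1;m&=(z>.082)&(z<.1);s=w[m][:,:2]@ax;print(np.percentile(s,[1,5,50]).round(4))
print(ctrl.get_obs())
```

```text
top0 0.5553 234
[0.5904 0.5931 0.6238]
t20 0.555 235
[0.5907 0.5932 0.6235]
{'time': 76.0, 'q': array([-9.05676576e-02,  2.25412249e-01,  1.54533450e+00, -2.18461175e-04,
        1.34378863e+00,  1.29669283e-01]), 'qvel': array([-0.02158643,  0.00537179,  0.0083002 , -0.00588716, -0.00180638,
        0.00210927]), 'joint_torque': array([ 7.33312927e-01, -3.89718926e+01, -2.90688533e+01,  8.26189527e-02,
       -1.09054414e-01,  1.52416887e-03]), 'position': array([0.58660941, 0.03321362, 0.21884899]), 'eef_rot': array([ 1.69255164,  1.54373822, -0.09843534]), 'ft_force': array([-0.43293122,  0.24700967,  0.15784469]), 'torque': array([-0.01526114,  0.03977528,  0.00372012]), 'grip_width': 0.31966591450780224}
```

View pics/t20.png

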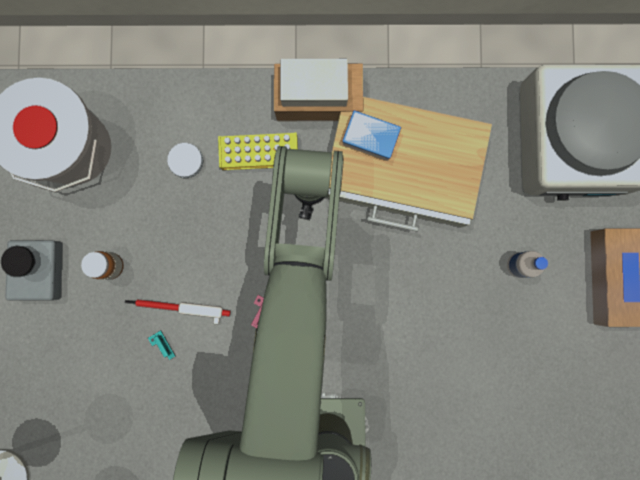

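View pics/s20.png

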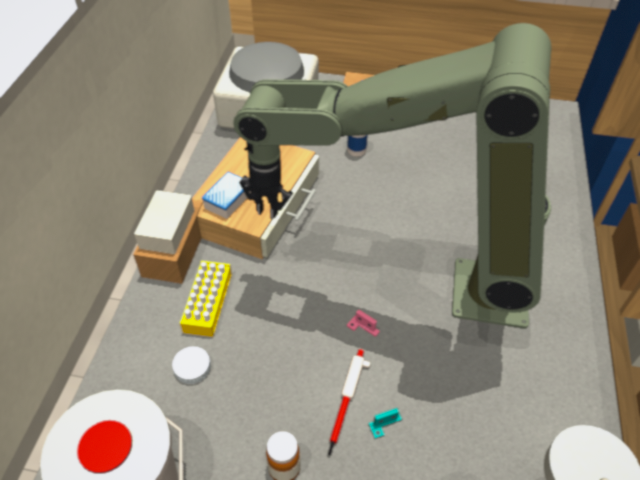

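The pictures show the drawer fully shut: handle at about (393,218), at the same depth reading as at the start. No brackets are left on the bench except the pink (259,312) and turquoise (162,345) look-alikes. The bystanders have not moved and the arm is clear of everything.

Run:
```python
from h import *
print(ctrl.hand_in())
```

```text
the job is handed in; nothing more can be done
None
```

I pulled the drawer to its stop and put all six brackets away. The three left-hand ones (two yellow, one white) are in the blue tray and the three right-hand ones (two yellow, one white) in the orange tray. Then I shut the drawer by its handle and handed in at about 76 s.

- **Brackets:** the last look inside, before I gripped the handle to shut the drawer, showed all six upright and separate in the right trays. I could not see inside once the drawer was shut.
- **Drawer shut:** the handle reads within about 0.5 mm of where it was when the drawer was closed at the start.
- **Bench:** the pink and turquoise look-alikes and all the bystanders are where they began, and the gripper is clear with about 0 N on it.
- **Drawer creep:** while I was placing brackets the drawer slid in from its stop, about 18 mm by the time I gripped the handle to shut it. I did not find the cause. I moved the later placing targets to match, and no bracket was affected.

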